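# Stand the bushing in the free holder

### The arm

A 6-joint arm with a two-finger parallel gripper is mounted at the origin on the work surface. World frame = base frame: x ahead of the robot, y to its left, z up, the work surface at z = 0. Lengths are in m, angles in rad, forces in N, time in s.
With the tool pointing down it reaches from about 0.4 to 0.925 m from the base axis. Payload 12.5 kg.
Tool frame: the origin (TCP) lies on the centre line of the jaws, within the pads' length; the fingertips stand robot.tip_reach ahead of it and the grasp point (between the pads) lies 2 mm behind it (robot.tip_reach is the distance from the TCP to the fingertips, in m); z points along the fingers, y is the line along which they close (so a half turn about z gives the same grasp; the last joint's range is limited). The gripper opens to 95 mm and grips with 3 to 60 N. Pads are 20 mm wide; open, the fingers measure 119 mm over their backs; the gripper's body (75 mm by 180 mm) begins 59 mm behind the grasp point.
Start: joints at [1.22, 0.491, 1.559, -0, 1.092, -0.106], TCP at [0.151, 0.606, 0.232] pointing down, gripper open.
Joint ranges: [-3.1, 3.1], [-0.84, 2.19], [0.05, 2.79], [-1.13, 4.28], [0.06, 2.93], [-2.69, 2.69]. Speed limits (rad/s): [2.22, 2.22, 2.79, 3.14, 3.14, 3.14].

### API

Orientations are given as a unit quaternion [x, y, z, w].
In Python, from cell import robot, viewer gives the robot as it stands.
- The arm moves only by the tool arm_command, never from a script. Its argument "plan" is one flat list of numbers, 7 for each row, row after row: the shift along the tool's x, y, z in cm, then the turn, a rotation vector about the tool's x, y, z in rad, then the finger opening in cm, from 0 to 9.51. A call has 1 to 5 rows; each row shifts and turns the commanded pose from where the row before left it, along the tool's axes as they then stand; what a row does not reach is not made up. A row lasts 1/10 s, in which the tool goes at most 50 mm and 8.59 degrees, less where a joint would pass 70% of its speed; a pose out of reach is approached as far as the arm can. A call is refused whole if a number of a shift passes 5 or a number of a turn 0.15, either way. A call with a gripper value outside its range is refused whole. The fingers move at their own pace and stop on an object; "squeeze" is the grip in N (left out, the last holds). Time passes only in rows, so rows that do not move let the fingers close. It gives the time, the measured TCP pose, the force, the opening and the grip force at its end, in the units of the state.
- robot.state(): the state, without advancing time (a new reading comes with each control period).
- viewer.snapshot(name): name is "scene" or "top" or "wrist"; returns a dict with "frame" (400x640x3 uint8, red, green, blue), "camera_matrix" (3x3 intrinsics, pixels), "extrinsics" (4x4, takes a point from camera to world coordinates); the wrist camera has in their place "mount" (4x4, takes a point from camera to tool coordinates, whose origin is the TCP and whose axes are the flange's). Camera axes: x right, y down, z forward; pixel columns grow to the right and rows downward; lengths in m; the calibration is good to about 2 mm. A picture is of the moment at which its call begins: read the wrist's pose just before it. There is no depth.
- robot.finish_job(): hands the job in; it is judged then, once.
The state is a dict: "clock": time; "joint_pos": joint angles; "qvel": joint speeds; "effort": joint torques, N m; "position": TCP position; "eef_rot": TCP orientation; "wrist_force": force on the tool from outside, world axes, zero at the start; "torque": the same for the moment, N m; "gripper_width": finger opening in m; "finger_force": force on a finger pad.
Only numpy, scipy, OpenCV 4.12 (cv2) and the standard library are available. Lean on these libraries where they do the work, as an engineer would, in place of code of your own. Each camera call takes 0.05 s, during which the arm holds its last target. There are 200 camera calls.

### The job

Lift the porcelain bushing off the level wooden rest and lay it in the sloping steel rest with its copper stud at the low end, then let go of it. Take it again by its upper, plain end, and lower it stud first through the guide plate of the empty holder, all the way down into the socket before you let go, so that it stands upright with its porcelain shoulder on the rim. Do not drop it, and leave the standing bushing, the screwdriver and the parts bin where they are.

Things in the scene. Friction and masses are not known exactly. Their poses are not given: they have to be found in the camera images.
- bushing: bushing to move: round, 200 mm long, about 0.38 kg. White porcelain body 32 mm across, 150 mm long, ribbed near one end, where a copper stud 16 mm across and 50 mm long (tip chamfered) continues the axis. Origin on the axis at mid-length, about the centre of mass; +x runs from the stud to the plain end. It starts lying level in the wooden rest, axis 45 mm above the bench.
- stud_tip (a point): end of the bushing's copper stud, on its axis (bushing x = -100 mm)
- shoulder (a point): lower face of the porcelain, where the stud comes out, on the axis (bushing x = -50 mm)
- plain_end (a point): end of the porcelain away from the stud, on the axis (bushing x = +100 mm)
- wood_rest: fixed wooden rest under the bushing: base 160 x 60 x 10 mm with two V saddles 14 mm thick at x = -39 and +65 mm, 90 mm of free room between them. Saddle sides reach 24 mm sideways from the bushing's axis and stay 3 mm below it. Origin on the bench under the bushing's middle, x towards its plain end.
- slope_rest: fixed sloping steel rest, base 170 x 90 mm; origin on the bench at the base's middle, z up. Two V saddles 14 mm thick carry the bushing on a line climbing at 45 degrees towards +x; a stop plate at the foot takes the stud's tip. Saddles centred 58 and 132 mm up the line from the stop; from 66 to 124 mm fingers have room, to 34 mm below the line. Friction can stop the bushing sliding down.
- slope_low (a point): point at the stop where the tip of the stud lies when the bushing is properly laid in the sloping rest, 35 mm above the bench
- slope_high (a point): point where the plain end then lies, 200 mm farther up the line, 176 mm above the bench
- holder: the empty holder, fixed; origin on the bench on the hole's axis, z up. Base 110 x 90 mm; socket block 50 x 50 mm, 56 mm high, with an upright hole 20 mm across (4 mm lead-in chamfer), 53 mm deep; above it on four posts a guide plate 84 (x) x 60 x 6 mm, top at 100 mm, with a 44 mm hole in line with the socket. It looks like the full holder and they may change places.
- socket_rim (a point): centre of the socket's mouth in the empty holder, 56 mm above the bench; the shoulder rests here when the bushing is home, and the plain end is then 206 mm above the bench
- guide_hole (a point): centre of the hole in the top face of the empty holder's guide plate, 100 mm above the bench
- full_holder: a like holder that already has a bushing standing in it; fixed; origin on the bench on its hole's axis
- mate: a like bushing standing in the full holder, top at 206 mm; leave it alone. Origin at mid-length on its axis, z up
- screwdriver: screwdriver lying on the far part of the bench, about 200 mm long; leave it alone
- parts_bin: blue open bin 160 x 110 x 55 mm with nuts and bolts on the far part of the bench; leave it alone. Origin under its centre
There are look-alikes about, which are no part of the job. What is shaped like the bushing but green or turquoise is not meant.

How it is judged:
On the way, in this order (a step that is already met when the one before it is completed fails the run):
1. the bushing lies in the sloping rest, stud end low, its two ends within 25 mm of where they belong, and the fingers have let go (distance between stud_tip and slope_low below 0.025 m and distance between plain_end and slope_high below 0.025 m and contact force between the fingers and bushing below 0.2 N and linear speed of bushing below 0.02 m/s), for 0.2 s.
2. it is gripped again within about 65 mm of its plain end and lifted clear of the sloping rest (distance between the grasp point and plain_end below 0.065 m and contact force between the fingers and bushing above 1 N and distance between stud_tip and slope_low above 0.05 m and contact force between bushing and slope_rest below 0.1 N), for 0.1 s.
3. it is lowered, still gripped, until its shoulder is within 8 mm of the rim of the empty holder's socket (horizontal distance between stud_tip and socket_rim below 0.006 m and z of shoulder in the frame of socket_rim below 0.008 m and contact force between the fingers and bushing above 1 N), for 0.05 s.
At the end, for the whole second after the job is handed in: The bushing stands still and upright (within 0.08 rad) in the empty holder, stud in the socket, tip within 5 mm of the socket's axis and shoulder within 5 mm of the rim's centre; the standing bushing has moved less than 12 mm, the screwdriver and the parts bin less than 30 mm (horizontal distance between stud_tip and socket_rim below 0.005 m and distance between shoulder and socket_rim below 0.005 m and angle between bushing's own x axis and vertical below 0.08 rad and linear speed of bushing below 0.02 m/s and distance of mate from where it was at the start of the episode below 0.012 m and distance of each of screwdriver, parts_bin from where it was at the start of the episode below 0.03 m); the robot touches nothing.
It fails at once if the standing bushing is shoved or pulled out (over 12 mm) (distance of mate from where it was at the start of the episode above 0.012 m).
It fails at once if the bushing falls on the bench (height (world z) of bushing below 0.03 m).
It fails at once if the screwdriver is knocked away (over 30 mm) (distance of screwdriver from where it was at the start of the episode above 0.03 m).
It fails at once if the parts bin is knocked away (over 30 mm) (distance of parts_bin from where it was at the start of the episode above 0.03 m).
It also fails if it takes over 72 s, if anything falls off the work surface, if the arm or the gripper's body presses on something with over 40 N, if the wrist force passes 120 N, or if a joint passes its speed limit or range.

## Working session

There is one attempt and no reset: what is moved stays moved. The work goes in short steps, Python scripts to look and compute and a tool call to move; the robot and the scene stay as the last step left them, time stands still between calls to the robot, and variables do not carry over. Pictures are saved under pics/ and viewed, at most 10 in all, crops included, and the job is handed in when it is done.

Besides the shell and the picture viewer there is one more tool, called in YAML: its name, and indented under it one key for each argument. arm_command: Moves the arm, as the interface text tells. Its arguments: {"type":"object","properties":{"plan":{"type":"array","items":{"type":"number"}},"squeeze":{"type":"number"}},"required":["plan"]}

```bash
ls; mkdir -p pics
python3 - <<'E'
from cell import robot, viewer
import cv2,pickle
print(robot.state(), robot.tip_reach)
d={}
for n in("scene","top","wrist"):
    s=viewer.snapshot(n); d[n]=s; cv2.imwrite(f"pics/{n}0.png",s["frame"][:,:,::-1])
    print(n,{k:v for k,v in s.items() if k!="frame"})
pickle.dump(d,open("s0.pkl","wb"))
E
```

```text
pics
{'clock': 0.0, 'joint_pos': array([ 1.22038017e+00,  4.91554571e-01,  1.55940481e+00,  3.93152392e-06,
        1.09167291e+00, -1.05592257e-01]), 'qvel': array([ 0.00095994,  0.00142785, -0.00018908,  0.0001334 ,  0.00035604,
        0.00030986]), 'effort': array([-3.45957444e-03, -6.12651873e+01, -2.58184254e+01,  6.91347336e-02,
        4.82864049e-02, -1.19324468e-04]), 'position': array([0.15139533, 0.6061834 , 0.2310802 ]), 'eef_rot': array([ 1.22107344e-01,  9.92516764e-01, -5.05970494e-04, -1.19195233e-04]), 'wrist_force': array([ 0.10138306, -0.0148121 , -0.21682494]), 'torque': array([ 0.07281822, -0.02128926,  0.00741694]), 'finger_force': 0.0, 'gripper_width': 0.09518693216370226} 0.017
scene {'camera_matrix': array([[426.25830213,   0.        , 318.01326855],
       [  0.        , 426.25830213, 202.14299634],
       [  0.        ,   0.        ,   1.        ]]), 'extrinsics': array([[ 0.74562062,  0.51168899, -0.42687734,  0.98578563],
       [ 0.66629614, -0.56289728,  0.48907679, -0.50379036],
       [ 0.00996711, -0.64909246, -0.76064422,  0.9555156 ],
       [ 0. 
[... 317 characters left out ...]
81854, -0.01759549, -0.00729952,  0.00787577],
       [ 0.00900255, -0.0987395 , -0.99507259,  1.20162796],
       [ 0.        ,  0.        ,  0.        ,  1.        ]])}
wrist {'camera_matrix': array([[297.07092893,   0.        , 323.63462353],
       [  0.        , 297.07092893, 199.68308652],
       [  0.        ,   0.        ,   1.        ]]), 'mount': array([[-1.35726231e-03, -9.56114955e-01, -2.92988653e-01,
         8.30108000e-02],
       [ 9.99999061e-01, -1.35381464e-03, -2.14542804e-04,
         1.16504899e-04],
       [-1.91524745e-04, -2.92988669e-01,  9.56115894e-01,
        -1.52844368e-01],
       [ 0.00000000e+00,  0.00000000e+00,  0.00000000e+00,
         1.00000000e+00]])}
```

View pics/top0.png

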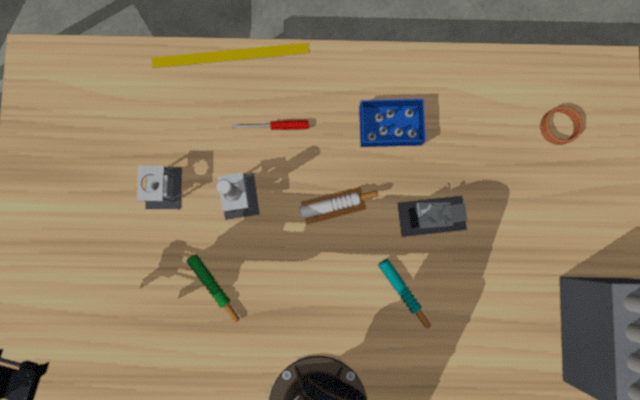

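View pics/scene0.png

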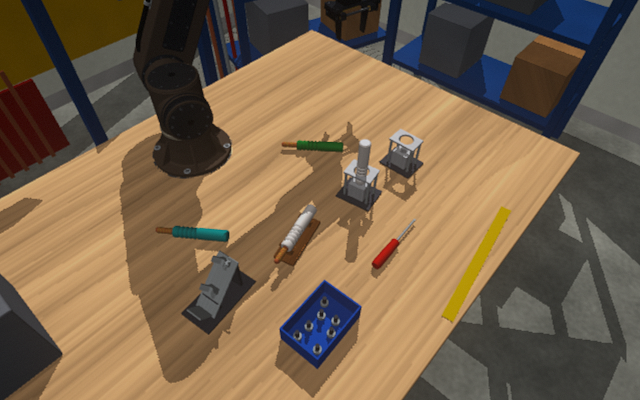

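The top view shows the bushing at (338,203) with its stud to the right, the slope rest at (432,215), the empty holder at (157,185), and the full holder at (237,193). Next I'll enlarge these.

Run:
```python
import cv2,numpy as np
t=cv2.imread("pics/top0.png"); s=cv2.imread("pics/scene0.png")
def c(im,x,y,w,h,k):
    o=cv2.resize(im[y:y+h,x:x+w],None,fx=k,fy=k,interpolation=cv2.INTER_CUBIC)
    for i in range(0,w,10): cv2.line(o,(i*k,0),(i*k,6 if i%50 else 14),(0,0,255),1)
    for i in range(0,h,10): cv2.line(o,(0,i*k),(6 if i%50 else 14,i*k),(0,0,255),1)
    return o
a=c(t,130,155,133,70,6); b=c(t,290,180,200,60,4)
a=a[:,:798]; b=cv2.copyMakeBorder(b[:,:798],4,0,0,0,cv2.BORDER_CONSTANT)
cv2.imwrite("pics/c1.png",cv2.resize(np.vstack([a,b[:170] if 0 else b]),None,fx=.9,fy=.9)[:600])
a=c(s,180,195,150,135,4);b=c(s,335,125,90,90,5)
o=np.zeros((580,800,3),np.uint8);o[:540,:450]=a[:,:450] if 0 else cv2.resize(a,(450,405)).repeat(1,0)[:540] if 0 else 0
o[:405,:450]=cv2.resize(a,(450,405));o[:350,450:800]=cv2.resize(b,(350,350))
cv2.imwrite("pics/c2.png",o)
```

```text
(no output)
```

View pics/c1.png

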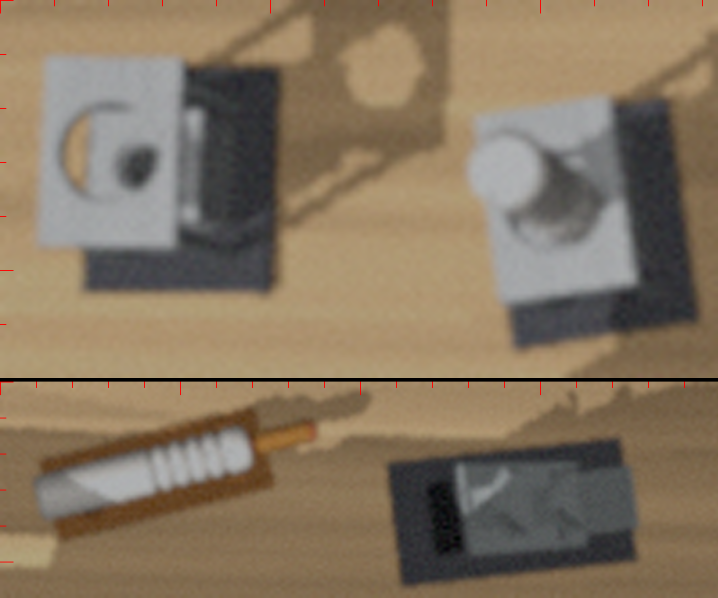

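View pics/c2.png

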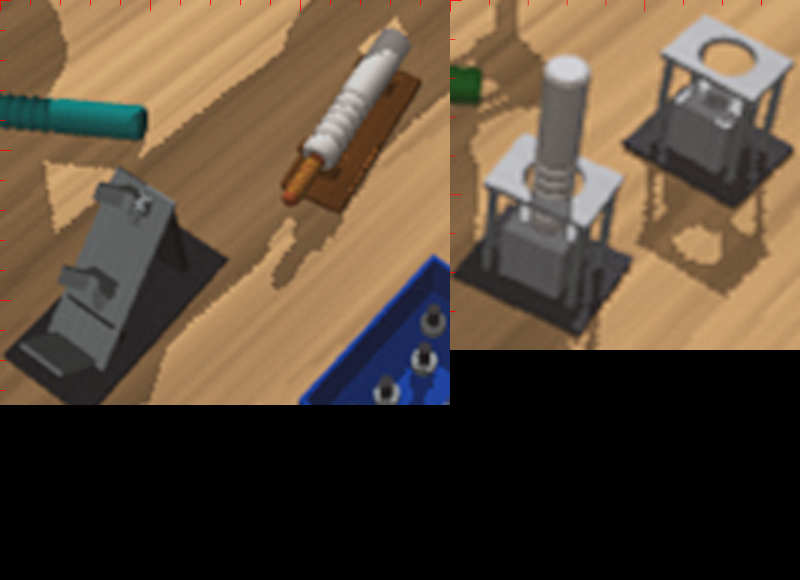

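The bushing lies with its stud toward the right, which is -y. The slope rest's foot and stop are also at the right (-y) end, with the high end at +y. The empty holder is the leftmost one. Next I'll convert these to coarse positions.

```bash
cat > h.py <<'E'
import numpy as np, cv2, pickle
from scipy.spatial.transform import Rotation as R
from scipy.optimize import least_squares
def ray(K,E,p):
    d=E[:3,:3]@np.linalg.solve(K,[p[0],p[1],1]); return E[:3,3],d
def onz(K,E,p,z):
    o,d=ray(K,E,p); return o+d*(z-o[2])/d[2]
def proj(K,E,P):
    P=np.atleast_2d(P); c=(P-E[:3,3])@E[:3,:3]; q=c@K.T; return q[:,:2]/q[:,2:]
def tool(s):
    T=np.eye(4);T[:3,:3]=R.from_quat(s["eef_rot"]).as_matrix();T[:3,3]=s["position"];return T
E
python3 - <<'E'
from h import *
d=pickle.load(open("s0.pkl","rb"))["top"];K,E=d["camera_matrix"],d["extrinsics"]
a=lambda x,y:(130+x/5.4,155+y/5.4); b=lambda x,y:(290+x/3.6,180+(y-381.6)/3.6)
f=lambda p,z:onz(K,E,p,z).round(4)
print("bush",f(b(41,498),.045),f(b(315,431),.045))
print("slope",[f(b(*p),.008) for p in[(388,463),(621,438),(636,560),(402,585)]])
for n,P in("empty",[(45,56),(184,58),(178,248),(37,246)]),("full",[(472,117),(612,97),(638,284),(500,303)]):
    q=np.array([f(a(*p),.1) for p in P]);print(n,q,q.mean(0))
E
```

```text
bush [0.4788 0.0478 0.045 ] [ 0.5289 -0.1417  0.045 ]
slope [array([ 0.5111, -0.1989,  0.008 ]), array([ 0.5321, -0.3666,  0.008 ]), array([ 0.4446, -0.3762,  0.008 ]), array([ 0.424 , -0.2089,  0.008 ])]
empty [[0.5804 0.4375 0.1   ]
 [0.5806 0.3762 0.1   ]
 [0.4961 0.3746 0.1   ]
 [0.4959 0.4363 0.1   ]] [0.53825 0.40615 0.1    ]
full [[0.5566 0.248  0.1   ]
 [0.5666 0.1866 0.1   ]
 [0.4838 0.1724 0.1   ]
 [0.4744 0.2326 0.1   ]] [0.52035 0.2099  0.1    ]
```

```bash
cat >> h.py <<'E'
def pose(theta,tilt=0,):
    """tool rot: y horizontal at angle theta, z tilted from down by tilt (rad) about tool y toward -tool x... z=(down cos + (-sin th,cos th) sin)"""
    t=theta; y=np.array([np.cos(t),np.sin(t),0]); h=np.array([-np.sin(t),np.cos(t),0])
    z=np.array([0,0,-1])*np.cos(tilt)+h*np.sin(tilt); return np.column_stack([np.cross(y,z),y,z])
def plan(p,Rt,start=None,w=9.5,v=4.5,om=.13,dp=1,dr=2):
    """rows from current commanded pose (default measured) to target; rounded; prints"""
    if start is None:
        from cell import robot; start=tool(robot.state())
    P,Q=start[:3,3].copy(),start[:3,:3].copy(); P0=P.copy(); p=np.array(p,float)
    tot=R.from_matrix(Q.T@Rt).as_rotvec(); n=max(1,int(np.ceil(max(np.linalg.norm(p-P)*100/v,np.linalg.norm(tot)/om)))); out=[]
    Q0=Q.copy()
    for i in range(1,n+1):
        pd=P0+(p-P0)*i/n; Qd=Q0@R.from_rotvec(tot*i/n).as_matrix()
        s=np.round(Q.T@(pd-P)*100,dp); r=np.round(R.from_matrix(Q.T@Qd).as_rotvec(),dr)
        P=P+Q@s/100; Q=Q@R.from_rotvec(r).as_matrix(); out.append([*(s+0.),*(r+0.),w])
    for i in range(0,n,5): print([float(f"{x:g}") for row in out[i:i+5] for x in row])
    T=np.eye(4);T[:3,3]=P;T[:3,:3]=Q; return T
E
python3 - <<'E'
from h import *
T=plan([.151,.606,.36],tool(__import__("cell").robot.state())[:3,:3],w=9.5)
T=plan([.50,.406,.36],pose(np.radians(15)),start=T)
E
```

```text
[0.0, 0.0, -4.3, 0.0, 0.0, 0.0, 9.5, 0.0, 0.0, -4.3, 0.0, 0.0, 0.0, 9.5, 0.0, 0.0, -4.3, 0.0, 0.0, 0.0, 9.5]
[-4.3, -1.2, 0.0, 0.0, 0.0, 0.12, 9.5, -4.4, -0.7, 0.0, 0.0, 0.0, 0.12, 9.5, -4.5, -0.2, 0.0, 0.0, 0.0, 0.11, 9.5, -4.4, 0.3, 0.0, 0.0, 0.0, 0.12, 9.5, -4.4, 0.9, 0.0, 0.0, 0.0, 0.12, 9.5]
[-4.3, 1.4, 0.0, 0.0, 0.0, 0.12, 9.5, -4.0, 1.9, 0.0, 0.0, 0.0, 0.12, 9.5, -3.8, 2.3, 0.0, 0.0, 0.0, 0.12, 9.5, -3.5, 2.8, 0.0, 0.0, 0.0, 0.11, 9.5]
```

arm_command:
  plan: [0,0,-4.3,0,0,0,9.5,0,0,-4.3,0,0,0,9.5,0,0,-4.3,0,0,0,9.5]

```text
clock: 0.45
position: [0.1514, 0.6061, 0.362]
eef_rot: [0.122, 0.993, -0.0, -0.0]
wrist_force: [0.1, -0.0, 0.9]
gripper_width: 0.0952
finger_force: 0.0
```

arm_command:
  plan: [-4.3,-1.2,0,0,0,0.12,9.5,-4.4,-0.7,0,0,0,0.12,9.5,-4.5,-0.2,0,0,0,0.11,9.5,-4.4,0.3,0,0,0,0.12,9.5,-4.4,0.9,0,0,0,0.12,9.5]

```text
clock: 0.95
position: [0.3462, 0.494, 0.3606]
eef_rot: [0.408, 0.913, -0.0, -0.0]
wrist_force: [0.1, -0.8, 0.3]
gripper_width: 0.0949
finger_force: 0.0
```

arm_command:
  plan: [-4.3,1.4,0,0,0,0.12,9.5,-4.0,1.9,0,0,0,0.12,9.5,-3.8,2.3,0,0,0,0.12,9.5,-3.5,2.8,0,0,0,0.11,9.5]

```text
clock: 1.35
position: [0.5014, 0.405, 0.3605]
eef_rot: [0.609, 0.793, -0.0, -0.0]
wrist_force: [0.6, 1.4, 0.2]
gripper_width: 0.0951
finger_force: 0.0
```

Run:
```python
from h import *
from cell import robot,viewer
s=robot.state();T=tool(s);w=viewer.snapshot("wrist");pickle.dump((T,w),open("w1.pkl","wb"))
E=T@w["mount"];K=w["camera_matrix"];print(s["clock"],T.round(3),s["joint_pos"].round(3))
f=w["frame"][:,:,::-1].copy();c=proj(K,E,[[.538,.406,.1],[.538,.406,.056]]);print(c)
x,y=c[0].astype(int);x0,y0=max(0,x-100),max(0,y-75);print(x0,y0)
cv2.imwrite("pics/w1.png",cv2.resize(f[y0:y0+150,x0:x0+200],None,fx=4,fy=4,interpolation=cv2.INTER_CUBIC))
```

```text
1.35 [[-0.258  0.966 -0.     0.501]
 [ 0.966  0.258 -0.     0.405]
 [ 0.    -0.    -1.     0.36 ]
 [ 0.     0.     0.     1.   ]] [0.577 0.429 1.319 0.    1.394 0.316]
[[348.59669546 176.22337816]
 [346.30602004 170.12280613]]
248 101
```

View pics/w1.png

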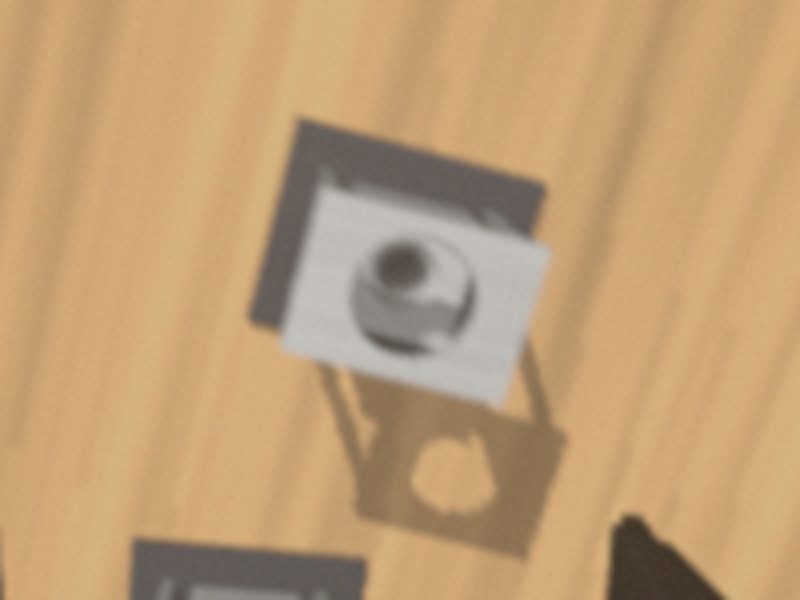

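The guide hole centre is at crop (413,296), and the dark mouth of the socket is at (400,265). The plate and its neighbour's base are also visible.

Run:
```python
from h import *
T,w=pickle.load(open("w1.pkl","rb"));E=T@w["mount"];K=w["camera_matrix"]
g=lambda x,y:(248+(x+.5)/4-.5,101+(y+.5)/4-.5)
print(onz(K,E,g(414,296),.1),onz(K,E,g(400,265),.056))
q=np.array([onz(K,E,g(*p),.1) for p in[(322,186),(551,248),(504,404),(282,348)]]);print(q.round(4),q.mean(0))
T=plan([.505,-.045,.34],pose(np.radians(14.8)))
```

```text
[0.54081687 0.40914283 0.1       ] [0.53855656 0.41145802 0.056     ]
[[0.4992 0.4381 0.1   ]
 [0.5824 0.4379 0.1   ]
 [0.5839 0.3791 0.1   ]
 [0.5004 0.3787 0.1   ]] [0.54145058 0.40844921 0.1       ]
[-4.3, -1.1, 0.2, 0.0, 0.0, 0.0, 9.5, -4.3, -1.1, 0.2, 0.0, 0.0, 0.0, 9.5, -4.4, -1.2, 0.2, 0.0, 0.0, 0.0, 9.5, -4.3, -1.1, 0.2, 0.0, 0.0, 0.0, 9.5, -4.3, -1.1, 0.2, 0.0, 0.0, 0.0, 9.5]
[-4.3, -1.1, 0.2, 0.0, 0.0, 0.0, 9.5, -4.4, -1.2, 0.2, 0.0, 0.0, -0.01, 9.5, -4.3, -1.1, 0.2, 0.0, 0.0, 0.0, 9.5, -4.3, -1.2, 0.2, 0.0, 0.0, 0.0, 9.5, -4.3, -1.2, 0.2, 0.0, 0.0, 0.0, 9.5]
```

arm_command:
  plan: [-4.3,-1.1,0.2,0,0,0,9.5,-4.3,-1.1,0.2,0,0,0,9.5,-4.4,-1.2,0.2,0,0,0,9.5,-4.3,-1.1,0.2,0,0,0,9.5,-4.3,-1.1,0.2,0,0,0,9.5]

```text
clock: 1.9
position: [0.5024, 0.1814, 0.3504]
eef_rot: [0.607, 0.795, -0.0, -0.0]
wrist_force: [0.8, 0.0, -0.2]
gripper_width: 0.0952
finger_force: 0.0
```

arm_command:
  plan: [-4.3,-1.1,0.2,0,0,0,9.5,-4.4,-1.2,0.2,0,0,-0.01,9.5,-4.3,-1.1,0.2,0,0,0,9.5,-4.3,-1.2,0.2,0,0,0,9.5,-4.3,-1.2,0.2,0,0,0,9.5]

```text
clock: 2.4
position: [0.5046, -0.0422, 0.3405]
eef_rot: [0.603, 0.798, 0.0, -0.0]
wrist_force: [-0.2, -0.6, -0.4]
gripper_width: 0.0948
finger_force: 0.0
```

arm_command:
  plan: [0,0,0,0,0,0,9.5,0,0,0,0,0,0,9.5]

```text
clock: 2.6
position: [0.5048, -0.0413, 0.3404]
eef_rot: [0.604, 0.797, 0.0, -0.0]
wrist_force: [-0.4, -0.3, -0.8]
gripper_width: 0.0951
finger_force: 0.0
```

Run:
```python
from h import *
from cell import robot,viewer
s=robot.state();T=tool(s);w=viewer.snapshot("wrist");pickle.dump((T,w),open("w2.pkl","wb"))
E=T@w["mount"];K=w["camera_matrix"];print(s["clock"],T.round(4),s["joint_pos"].round(3))
f=w["frame"][:,:,::-1].copy();print(proj(K,E,[[.479,.048,.045],[.529,-.142,.045],[.478,-.288,0]]))
cv2.imwrite("pics/w2.png",f[:,100:500] if 0 else cv2.resize(f[0:300,160:500],None,fx=2,fy=2,interpolation=cv2.INTER_CUBIC))
```

```text
2.6 [[-2.704e-01  9.628e-01 -4.000e-04  5.048e-01]
 [ 9.628e-01  2.704e-01  4.000e-04 -4.130e-02]
 [ 5.000e-04 -3.000e-04 -1.000e+00  3.404e-01]
 [ 0.000e+00  0.000e+00  0.000e+00  1.000e+00]] [-0.212  0.219  1.682  0.     1.241 -0.486]
[[322.89414647 101.76677917]
 [321.1567332  228.90114918]
 [274.85143017 281.86601667]]
```

View pics/w2.png

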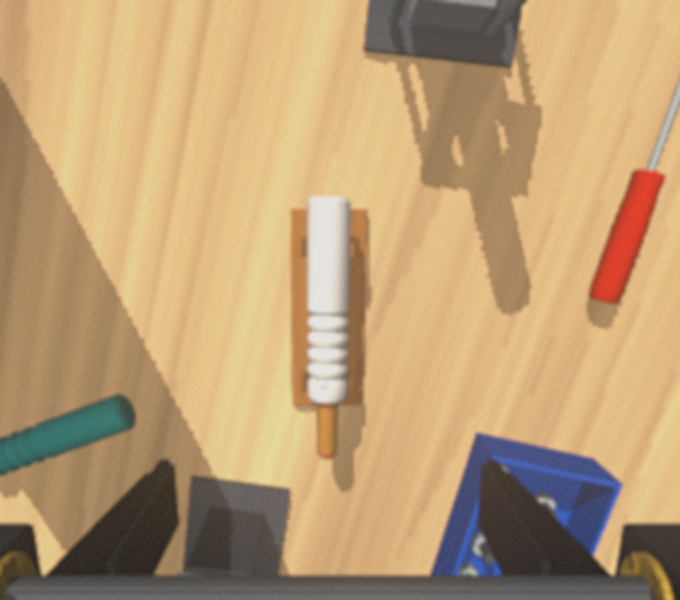

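The bushing runs from its plain end at crop (328,200) to its stud tip at (325,456), which matches the prediction to about 1 px. Its ribs span rows 315–400. I'll look at the slope rest before grasping.

Run:
```python
from h import *
T,w=pickle.load(open("w2.pkl","rb"));E=T@w["mount"];K=w["camera_matrix"]
g=lambda x,y:(160+x/2-.25,y/2-.25)
print(onz(K,E,g(328,199),.05),onz(K,E,g(325,457),.045),onz(K,E,g(327,402),.045))
plan([.478,-.31,.34],pose(np.radians(7)))
```

```text
[0.47929491 0.05147724 0.05      ] [ 0.53040741 -0.14042316  0.045     ] [ 0.51940176 -0.09492384  0.045     ]
[-3.6, -1.4, 0.0, 0.0, 0.0, 0.02, 9.5, -3.6, -1.4, 0.0, 0.0, 0.0, 0.02, 9.5, -3.7, -1.2, 0.0, 0.0, 0.0, 0.03, 9.5, -3.7, -1.2, 0.0, 0.0, 0.0, 0.02, 9.5, -3.7, -1.1, 0.0, 0.0, 0.0, 0.02, 9.5]
[-3.7, -1.0, 0.0, 0.0, 0.0, 0.02, 9.5, -3.8, -0.9, 0.0, 0.0, 0.0, 0.02, 9.5]
```

arm_command:
  plan: [-3.6,-1.4,0,0,0,0.02,9.5,-3.6,-1.4,0,0,0,0.02,9.5,-3.7,-1.2,0,0,0,0.03,9.5,-3.7,-1.2,0,0,0,0.02,9.5,-3.7,-1.1,0,0,0,0.02,9.5]

```text
clock: 3.15
position: [0.486, -0.2332, 0.3407]
eef_rot: [0.645, 0.764, 0.0, 0.0]
wrist_force: [1.5, 0.6, -0.0]
gripper_width: 0.095
finger_force: 0.0
```

arm_command:
  plan: [-3.7,-1.0,0,0,0,0.02,9.5,-3.8,-0.9,0,0,0,0.02,9.5,0,0,0,0,0,0,9.5,0,0,0,0,0,0,9.5]

```text
clock: 3.55
position: [0.479, -0.3095, 0.3403]
eef_rot: [0.661, 0.75, 0.0, -0.0]
wrist_force: [-0.1, 0.2, -0.3]
gripper_width: 0.095
finger_force: 0.0
```

Run:
```python
from h import *
from cell import robot,viewer
s=robot.state();T=tool(s);w=viewer.snapshot("wrist");pickle.dump((T,w),open("w3.pkl","wb"))
E=T@w["mount"];K=w["camera_matrix"];print(s["clock"],T.round(4),s["joint_pos"].round(3))
f=w["frame"][:,:,::-1].copy();print(proj(K,E,[[.478,-.288,0]]))
cv2.imwrite("pics/w3.png",cv2.resize(f[80:280,210:430],None,fx=3,fy=3,interpolation=cv2.INTER_CUBIC))
```

```text
3.55 [[-1.261e-01  9.920e-01 -4.000e-04  4.790e-01]
 [ 9.920e-01  1.261e-01  8.000e-04 -3.095e-01]
 [ 9.000e-04 -2.000e-04 -1.000e+00  3.403e-01]
 [ 0.000e+00  0.000e+00  0.000e+00  1.000e+00]] [-0.69   0.321  1.539  0.     1.283 -0.816]
[[324.49780369 148.1855219 ]]
```

View pics/w3.png

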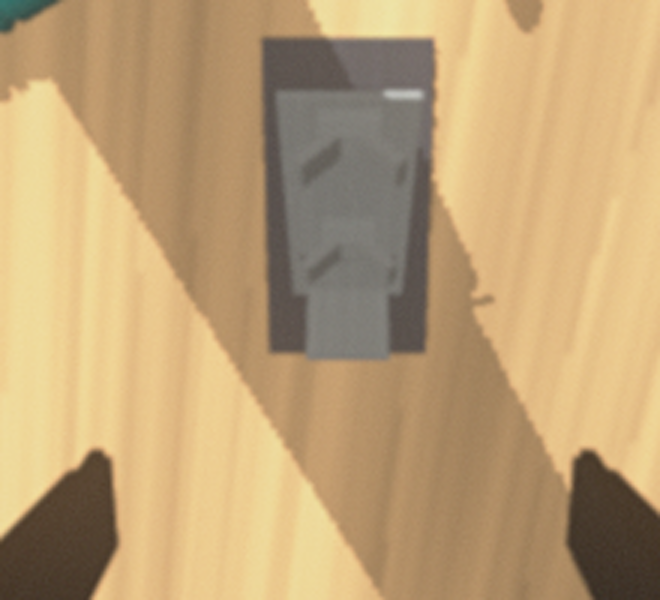

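The slope rest's base corners are at crop (263,38), (434,39), (426,352) and (270,352). The stop plate spans rows 290–358, and the saddle wedges are near rows 165 and 265. I'll overlay a hypothesised geometry to place the line.

Run:
```python
from h import *
T,w=pickle.load(open("w3.pkl","rb"));E=T@w["mount"];K=w["camera_matrix"]
g=lambda x,y:(210+(x+.5)/3-.5,80+(y+.5)/3-.5)
for z in(.005,.01):
    q=np.array([onz(K,E,g(*p),z) for p in[(263,38),(434,39),(426,352),(270,352)]]);c=q.mean(0)
    u=(q[0]+q[1]-q[2]-q[3])/2;print(z,c.round(4),np.linalg.norm(u),np.linalg.norm((q[0]+q[3]-q[1]-q[2])/2),np.degrees(np.arctan2(u[1],u[0])))
u/=np.linalg.norm(u); v=np.array([u[1],-u[0],0]); Z=np.array([0,0,1.])
def pt(s,l,h,u0): # s along line, l lateral, h normal offset
    return np.array([c[0],c[1],.035])+u*(u0+(s-h)*.7071)+v*l+Z*(s+h)*.7071
S=pickle.load(open("s0.pkl","rb"))["scene"]
outs=[]
for u0 in(-.0707,):
  for fr,KK,EE,(x0,y0,W,H),k in((w["frame"],K,E,(285,85,90,120),4),(S["frame"],S["camera_matrix"],S["extrinsics"],(175,240,90,95),5)):
    im=cv2.resize(fr[y0:y0+H,x0:x0+W,::-1],None,fx=k,fy=k,interpolation=cv2.INTER_CUBIC)
    def L(P,col):
        p=((proj(KK,EE,P)-[x0,y0]+.5)*k-.5); cv2.polylines(im,[np.round(p).astype(int)],False,col,1,cv2.LINE_AA)
    L([pt(0,0,0,u0),pt(.2,0,0,u0)],(0,0,255))
    for s in(.051,.065,.125,.139): L([pt(s,-.024,-.003,u0),pt(s,0,-.022,u0),pt(s,.024,-.003,u0)],(0,255,255))
    L([pt(0,-.02,0,u0),pt(0,.02,0,u0)],(0,255,0))
    outs.append(im)
H=max(o.shape[0] for o in outs);outs=[cv2.copyMakeBorder(o,0,H-o.shape[0],0,4,0) for o in outs]
o=np.hstack(outs);print(o.shape);cv2.imwrite("pics/ov.png",o[:600,:800])
```

```text
0.005 [ 0.4798 -0.2859  0.005 ] 0.16860663185117308 0.08865355655202013 97.19108347698044
0.01 [ 0.4797 -0.2853  0.01  ] 0.1668797649862409 0.08774556801332967 97.19108347698045
(480, 818, 3)
```

View pics/ov.png

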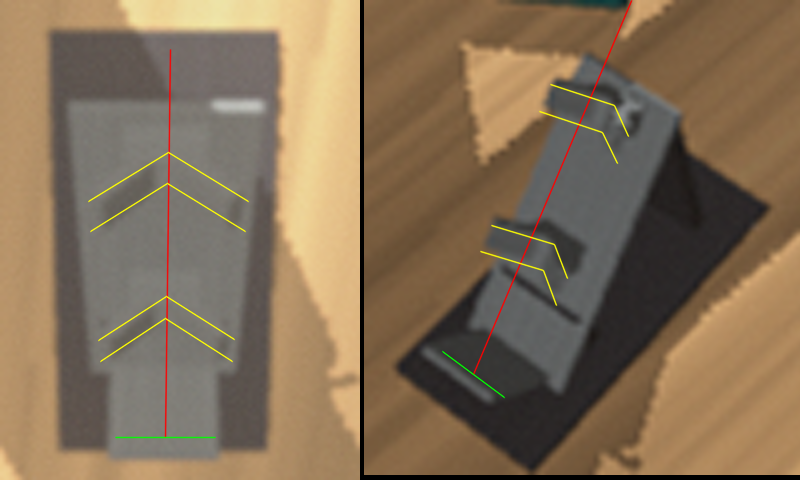

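Run:
```python
from h import *
T,w=pickle.load(open("w3.pkl","rb"));E=T@w["mount"];K=w["camera_matrix"]
S=pickle.load(open("s0.pkl","rb"))["scene"]
a=np.radians(97.19);u=np.array([np.cos(a),np.sin(a),0]);v=np.array([u[1],-u[0],0]);c=np.array([.4797,-.2856,0])
for n,p,q in(("plateTL",(110,459),(422,350)),("plateTR",(220,459),(490,403)),("rampTL",(68,101),(585,55)),("rampTR",(265,101),(680,110)),("rampBR",(237,374),(562,393)),("hornUR",(243,205),(640,103))):
    o1,d1=ray(K,E,(285+(p[0]+.5)/4-.5,85+(p[1]+.5)/4-.5))
    o2,d2=ray(S["camera_matrix"],S["extrinsics"],(175+(q[0]-364+.5)/5-.5,240+(q[1]+.5)/5-.5))
    t=np.linalg.lstsq(np.column_stack([d1,-d2]),o2-o1,rcond=None)[0];A=o1+d1*t[0];B=o2+d2*t[1];X=(A+B)/2
    m=X-c;U,V,Z=m@u,m@v,m[2]; print(n,"u,v,z mm",(1000*np.array([U,V,Z])).round(1),"gap",(1000*np.linalg.norm(A-B)).round(1),"s,h(u0=-70.7)",(1000*np.array([(U+.0707+Z-.035)*.7071,(Z-.035-U-.0707)*.7071])).round(1))
```

```text
plateTL u,v,z mm [-77.1 -22.   45.2] gap 1.2 s,h(u0=-70.7) [ 2.7 11.7]
plateTR u,v,z mm [-77.6  21.4  43.7] gap 1.2 s,h(u0=-70.7) [ 1.3 11. ]
rampTL u,v,z mm [ 57.8 -30.8 115.6] gap 1.6 s,h(u0=-70.7) [147.9 -33.9]
rampTR u,v,z mm [ 58.1  28.8 121.2] gap 1.0 s,h(u0=-70.7) [152.  -30.1]
rampBR u,v,z mm [-49.   30.2  14.6] gap 0.9 s,h(u0=-70.7) [  0.9 -29.8]
hornUR u,v,z mm [ 34.4  24.1 150.4] gap 10.1 s,h(u0=-70.7) [155.9   7.3]
```

Run:
```python
from h import *
T=plan([.5032,-.038,.15],pose(np.radians(14.9)))
T=plan([.5032,-.038,.043],pose(np.radians(14.9)),start=T)
```

```text
[3.3, 0.7, 2.4, 0.0, 0.0, -0.02, 9.5, 3.3, 0.8, 2.4, 0.0, 0.0, -0.01, 9.5, 3.3, 0.9, 2.3, 0.0, 0.0, -0.02, 9.5, 3.3, 0.8, 2.4, 0.0, 0.0, -0.02, 9.5, 3.3, 1.0, 2.4, 0.0, 0.0, -0.01, 9.5]
[3.2, 1.0, 2.4, 0.0, 0.0, -0.02, 9.5, 3.2, 1.1, 2.4, 0.0, 0.0, -0.02, 9.5, 3.2, 1.1, 2.4, 0.0, 0.0, -0.01, 9.5]
[0.0, 0.0, 3.6, 0.0, 0.0, 0.0, 9.5, 0.0, 0.0, 3.5, 0.0, 0.0, 0.0, 9.5, 0.0, 0.0, 3.6, 0.0, 0.0, 0.0, 9.5]
```

arm_command:
  plan: [3.3,0.7,2.4,0,0,-0.02,9.5,3.3,0.8,2.4,0,0,-0.01,9.5,3.3,0.9,2.3,0,0,-0.02,9.5,3.3,0.8,2.4,0,0,-0.02,9.5,3.3,1.0,2.4,0,0,-0.01,9.5]

```text
clock: 4.1
position: [0.4936, -0.1374, 0.2213]
eef_rot: [0.629, 0.777, 0.0, 0.0]
wrist_force: [1.4, -0.7, -0.4]
gripper_width: 0.0948
finger_force: 0.0
```

arm_command:
  plan: [3.2,1.0,2.4,0,0,-0.02,9.5,3.2,1.1,2.4,0,0,-0.02,9.5,3.2,1.1,2.4,0,0,-0.01,9.5,0,0,0,0,0,0,9.5,0,0,0,0,0,0,9.5]

```text
clock: 4.6
position: [0.5034, -0.0381, 0.1498]
eef_rot: [0.61, 0.793, -0.0, -0.0]
wrist_force: [-0.5, -0.9, -0.1]
gripper_width: 0.0951
finger_force: 0.0
```

Run:
```python
from h import *
T=plan([.5032,-.038,.043],pose(np.radians(14.9)))
```

```text
[0.0, 0.0, 3.6, 0.0, 0.0, 0.0, 9.5, 0.0, 0.0, 3.5, 0.0, 0.0, 0.0, 9.5, 0.0, 0.0, 3.6, 0.0, 0.0, 0.0, 9.5]
```

arm_command:
  plan: [0,0,3.6,0,0,0,9.5,0,0,3.5,0,0,0,9.5,0,0,3.6,0,0,0,9.5,0,0,0,0,0,0,9.5,0,0,0,0,0,0,6]

```text
clock: 5.1
position: [0.5039, -0.0403, 0.0437]
eef_rot: [0.611, 0.791, 0.0, 0.0]
wrist_force: [0.3, 0.5, 0.8]
gripper_width: 0.0909
finger_force: 0.0
```

arm_command:
  plan: [0,0,0,0,0,0,4,0,0,0,0,0,0,3.6,0,0,0,0,0,0,3.4,0,0,0,0,0,0,3.0,0,0,0,0,0,0,2.5]
  squeeze: 35

```text
clock: 5.6
position: [0.5036, -0.0399, 0.043]
eef_rot: [0.611, 0.792, 0.0, 0.0]
wrist_force: [0.3, -0.2, 0.3]
gripper_width: 0.0528
finger_force: 0.0
```

arm_command:
  plan: [0,0,0,0,0,0,2.5,0,0,0,0,0,0,2.5,0,0,0,0,0,0,2.5]

```text
clock: 5.9
position: [0.504, -0.0399, 0.0427]
eef_rot: [0.611, 0.792, 0.0, 0.0]
wrist_force: [2.8, -0.2, -0.6]
gripper_width: 0.0313
finger_force: 35.0
```

```bash
cat >> h.py <<'E'
A=np.radians(97.19);U=np.array([np.cos(A),np.sin(A),0]);ZZ=np.array([0,0,1.]);C=np.array([.4797,-.2856,0])
LOW=C-U*.0707+ZZ*.035; AX=(U+ZZ)/2**.5; NN=(ZZ-U)/2**.5
E
python3 - <<'E'
from h import *
from cell import robot
T=tool(robot.state());T=plan(T[:3,3]+[0,0,.2],T[:3,:3],start=T,w=2.5)
Rt=pose(A-np.pi/2,np.pi/4)
p=LOW+AX*.107+Rt[:,2]*.002+NN*.13;print(p)
plan(p,Rt,start=T,w=2.5)
E
```

```text
[0.0, 0.0, -4.0, 0.0, 0.0, 0.0, 2.5, 0.0, 0.0, -4.0, 0.0, 0.0, 0.0, 2.5, 0.0, 0.0, -4.0, 0.0, 0.0, 0.0, 2.5, 0.0, 0.0, -4.0, 0.0, 0.0, 0.0, 2.5, 0.0, 0.0, -4.0, 0.0, 0.0, 0.0, 2.5]
[ 0.49040735 -0.37047653  0.20117009]
[-4.0, -1.2, 0.5, -0.01, 0.1, 0.02, 2.5, -4.0, -1.1, 0.1, 0.0, 0.1, 0.01, 2.5, -4.0, -1.1, -0.3, -0.01, 0.09, 0.02, 2.5, -4.0, -1.0, -0.6, 0.0, 0.1, 0.01, 2.5, -3.9, -1.0, -1.1, -0.01, 0.1, 0.02, 2.5]
[-3.8, -0.9, -1.4, -0.01, 0.1, 0.01, 2.5, -3.6, -0.8, -1.9, 0.0, 0.1, 0.02, 2.5, -3.5, -0.8, -2.2, -0.01, 0.09, 0.01, 2.5]
```

arm_command:
  plan: [0,0,-2,0,0,0,2.5,0,0,-4,0,0,0,2.5,0,0,-5,0,0,0,2.5,0,0,-5,0,0,0,2.5,0,0,-4,0,0,0,2.5]

```text
clock: 6.4
position: [0.503, -0.0398, 0.245]
eef_rot: [0.611, 0.792, 0.0, 0.0]
wrist_force: [0.7, -1.0, -4.5]
gripper_width: 0.0312
finger_force: 35.0
```

arm_command:
  plan: [-4.0,-1.2,0.5,-0.01,0.1,0.02,2.5,-4.0,-1.1,0.1,0,0.1,0.01,2.5,-4.0,-1.1,-0.3,-0.01,0.09,0.02,2.5,-4.0,-1.0,-0.6,0,0.1,0.01,2.5,-3.9,-1.0,-1.1,-0.01,0.1,0.02,2.5]

```text
clock: 6.9
position: [0.4947, -0.2483, 0.2164]
eef_rot: [0.623, 0.743, 0.161, -0.184]
wrist_force: [0.9, 0.7, -3.9]
gripper_width: 0.0317
finger_force: 35.0
```

arm_command:
  plan: [-3.8,-0.9,-1.4,-0.01,0.1,0.01,2.5,-3.6,-0.8,-1.9,0,0.1,0.02,2.5,-3.5,-0.8,-2.2,-0.01,0.09,0.01,2.5,0,0,0,0,0,0,2.5,0,0,0,0,0,0,2.5]

```text
clock: 7.4
position: [0.489, -0.3716, 0.1992]
eef_rot: [0.611, 0.693, 0.252, -0.286]
wrist_force: [-0.0, 0.2, -3.9]
gripper_width: 0.0315
finger_force: 35.0
```

Run:
```python
from h import *
from cell import robot
s=robot.state();print(tool(s).round(4),s["joint_pos"].round(3),s["wrist_force"])
Rt=pose(A-np.pi/2,np.pi/4)
plan(LOW+AX*.107+Rt[:,2]*.002+NN*.13,Rt,w=2.5)
T=tool(s);T[:3,3]=LOW+AX*.107+Rt[:,2]*.002+NN*.13;T[:3,:3]=Rt
plan(LOW+AX*.106+Rt[:,2]*.002+NN*.02,Rt,start=T,w=2.5)
```

```text
[[-8.910e-02  9.920e-01 -8.890e-02  4.890e-01]
 [ 7.030e-01  1.259e-01  6.999e-01 -3.716e-01]
 [ 7.056e-01 -2.000e-04 -7.086e-01  1.992e-01]
 [ 0.000e+00  0.000e+00  0.000e+00  1.000e+00]] [-0.909  0.773  1.304  0.375  1.759 -1.099] [-0.01267604  0.21868157 -3.88755672]
[0.2, 0.2, -0.1, 0.0, 0.0, 0.0, 2.5]
[0.0, 0.0, 3.7, 0.0, 0.0, 0.0, 2.5, -0.1, 0.0, 3.6, 0.0, 0.0, 0.0, 2.5, 0.0, 0.0, 3.7, 0.0, 0.0, 0.0, 2.5]
```

arm_command:
  plan: [0.2,0.2,-0.1,0,0,0,2.5,0,0,3.7,0,0,0,2.5,0,0,3.7,0,0,0,2.5,0,0,3.6,0,0,0,2.5,0,0,0,0,0,0,2.5]

```text
clock: 7.9
position: [0.4812, -0.2882, 0.1244]
eef_rot: [0.609, 0.695, 0.252, -0.288]
wrist_force: [0.8, 0.6, -3.4]
gripper_width: 0.0318
finger_force: 35.0
```

Run:
```python
from h import *
from cell import robot,viewer
s=robot.state();T=tool(s);print(s["wrist_force"])
Rt=pose(A-np.pi/2,np.pi/4)
plan(LOW+AX*.105+Rt[:,2]*.002+NN*.001,Rt,w=2.5)
S=viewer.snapshot("scene");t=viewer.snapshot("top")
o=np.hstack([cv2.resize(S["frame"][190:340,150:310,::-1],None,fx=3.2,fy=3.2,interpolation=cv2.INTER_CUBIC)[:480,:500]])
cv2.imwrite("pics/p8.png",o)
```

```text
[ 0.77704426  0.59221617 -3.39584062]
[-0.6, -0.1, 1.6, -0.01, 0.0, 0.0, 2.5]
```

View pics/p8.png

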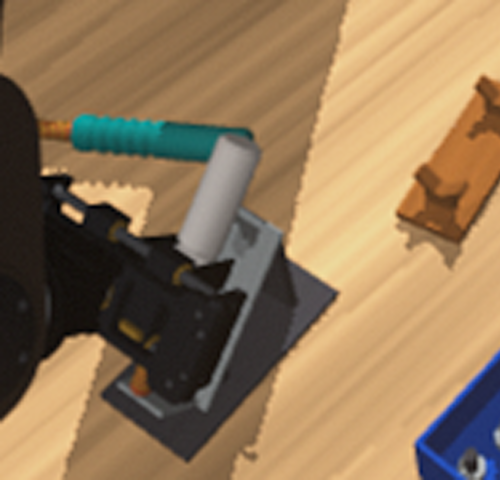

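The bushing lies lined up over the sloping rest, with its stud at the stop end. I'm lowering it slowly.

arm_command:
  plan: [-0.2,-0.1,0.5,0,0,0,2.5,-0.2,0,0.4,0,0,0,2.5,0,0,0.3,0,0,0,2.5,0,0,0.2,0,0,0,2.5,0,0,0,0,0,0,2.5]

```text
clock: 8.5
position: [0.4799, -0.286, 0.1126]
eef_rot: [0.61, 0.695, 0.252, -0.285]
wrist_force: [0.0, 0.3, -4.5]
gripper_width: 0.0312
finger_force: 35.0
```

arm_command:
  plan: [0,0,0.1,0,0,0,2.5,0,0,0,0,0,0,2.5]

```text
clock: 8.7
position: [0.4798, -0.2854, 0.1119]
eef_rot: [0.61, 0.695, 0.252, -0.285]
wrist_force: [0.3, 0.6, -4.6]
gripper_width: 0.0314
finger_force: 35.0
```

Run:
```python
from h import *
from cell import robot
s=robot.state();T=tool(s);g=T[:3,3]-T[:3,2]*.002-LOW
print(s["wrist_force"],"s,h,lat",g@AX,g@NN,g@np.cross(AX,NN))
```

```text
[ 0.34389367  0.56217319 -4.56172865] s,h,lat 0.1045581670813104 0.006235896721870758 0.00013896835830953021
```

arm_command:
  plan: [0.3,0,0.1,0,0,0,2.5,0,0,0.2,0,0,0,2.5,0,0,0.1,0,0,0,2.5,0,0,0.1,0,0,0,2.5,0,0,0,0,0,0,2.5]

```text
clock: 9.2
position: [0.4791, -0.2796, 0.1104]
eef_rot: [0.61, 0.695, 0.252, -0.285]
wrist_force: [0.1, 0.0, -3.5]
gripper_width: 0.0311
finger_force: 35.0
```

arm_command:
  plan: [0,0,0.1,0,0,0,2.5,0,0,0,0,0,0,2.5]

```text
clock: 9.4
position: [0.479, -0.2793, 0.11]
eef_rot: [0.61, 0.695, 0.252, -0.285]
wrist_force: [-1.0, -2.9, -0.2]
gripper_width: 0.0311
finger_force: 35.0
```

arm_command:
  plan: [0,0,0.1,0,0,0,2.5,0,0,0,0,0,0,2.5]

```text
clock: 9.6
position: [0.4789, -0.2792, 0.1099]
eef_rot: [0.611, 0.695, 0.252, -0.285]
wrist_force: [-3.4, -6.8, 5.4]
gripper_width: 0.0313
finger_force: 35.0
```

Run:
```python
from h import *
from cell import robot
s=robot.state();T=tool(s);g=T[:3,3]-T[:3,2]*.002-LOW
print(s["wrist_force"],s["torque"],"s,h,lat",g@AX,g@NN,g@np.cross(AX,NN))
```

```text
[-3.36775899 -6.75004348  5.44892445] [-0.81086894  0.36895726  0.45821472] s,h,lat 0.10747422241349121 0.0003976225747539675 -3.44218161720176e-05
```

arm_command:
  plan: [0,0,0,0,0,0,3.3,0,0,0,0,0,0,3.6,0,0,0,0,0,0,4.5,0,0,0,0,0,0,6,0,0,0,0,0,0,8]

```text
clock: 10.1
position: [0.479, -0.2781, 0.1091]
eef_rot: [0.61, 0.695, 0.252, -0.285]
wrist_force: [0.0, -0.8, -1.1]
gripper_width: 0.0544
finger_force: 0.0
```

arm_command:
  plan: [0,0,0,0,0,0,8,0,0,-4,0,0,0,8,0,0,-4,0,0,0,8,0,0,-4,0,0,0,8,0,0,0,0,0,0,8]

```text
clock: 10.6
position: [0.4902, -0.3654, 0.1973]
eef_rot: [0.611, 0.695, 0.252, -0.282]
wrist_force: [0.1, 0.5, 0.2]
gripper_width: 0.0794
finger_force: 0.0
```

Run:
```python
from h import *
from cell import robot,viewer
s=robot.state();T=tool(s);w=viewer.snapshot("wrist");E=T@w["mount"];K=w["camera_matrix"]
pickle.dump((T,w),open("w4.pkl","wb"))
print(T.round(3),proj(K,E,[LOW,LOW+AX*.05,LOW+AX*.2]))
cv2.imwrite("pics/p9.png",cv2.resize(w["frame"][:,150:490,::-1],None,fx=1.5,fy=1.5,interpolation=cv2.INTER_CUBIC))
```

```text
[[-0.094  0.992 -0.085  0.49 ]
 [ 0.708  0.126  0.695 -0.365]
 [ 0.7    0.005 -0.714  0.197]
 [ 0.     0.     0.     1.   ]] [[322.17427071 293.44617666]
 [322.31251914 251.47201714]
 [322.82401992  96.1732137 ]]
```

View pics/p9.png

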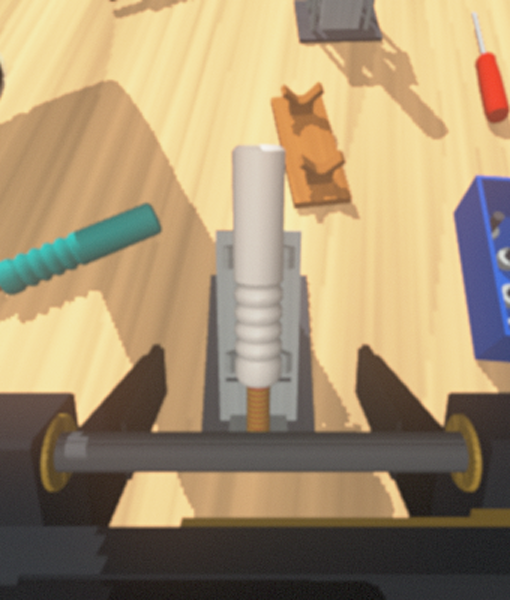

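The bushing is seated, with its plain end at row 98 against the predicted 96, on the axis column. Now I'll regrasp near the plain end.

Run:
```python
from h import *
Rt=pose(A-np.pi/2,np.radians(20))
G=LOW+AX*.168+Rt[:,2]*.002
T=plan(G-Rt[:,2]*.09,Rt,w=8)
T=plan(G,Rt,start=T,w=8); print(G)
```

```text
[2.4, 0.0, 1.0, 0.0, -0.11, 0.0, 8.0, 2.6, 0.0, 0.6, 0.0, -0.1, 0.0, 8.0, 2.6, 0.0, 0.5, 0.0, -0.11, 0.0, 8.0, 2.6, 0.0, 0.1, 0.0, -0.11, 0.0, 8.0]
[0.0, 0.0, 3.0, 0.0, 0.0, 0.0, 8.0, 0.0, 0.0, 3.0, 0.0, 0.0, 0.0, 8.0, 0.0, 0.0, 3.0, 0.0, 0.0, 0.0, 8.0]
[ 0.47359494 -0.23720558  0.15191455]
```

arm_command:
  plan: [2.4,0,1.0,0,-0.11,0,8,2.6,0,0.6,0,-0.1,0,8,2.6,0,0.5,0,-0.11,0,8,2.6,0,0.1,0,-0.11,0,8,0,0,0,0,0,0,8]

```text
clock: 11.15
position: [0.4767, -0.2621, 0.2379]
eef_rot: [0.649, 0.741, 0.115, -0.129]
wrist_force: [1.0, -0.7, 0.8]
gripper_width: 0.0804
finger_force: 0.0
```

Run:
```python
from h import *
Rt=pose(A-np.pi/2,np.radians(20))
plan(LOW+AX*.168+Rt[:,2]*.002,Rt,w=8)
```

```text
[-0.3, 0.0, 4.5, 0.0, 0.0, 0.0, 8.0, -0.3, 0.0, 4.4, 0.0, 0.0, 0.01, 8.0]
```

arm_command:
  plan: [0,0,3,0,0,0,8,0,0,3,0,0,0,8,0,0,2,0,0,0,8,0,0,0,0,0,0,8,0,0,0,0,0,0,8]

```text
clock: 11.65
position: [0.4737, -0.2391, 0.1607]
eef_rot: [0.65, 0.739, 0.116, -0.131]
wrist_force: [1.2, -0.3, 0.6]
gripper_width: 0.0801
finger_force: 0.0
```

Run:
```python
from h import *
from cell import robot
print(robot.state()["wrist_force"])
Rt=pose(A-np.pi/2,np.radians(20))
plan(LOW+AX*.168+Rt[:,2]*.002,Rt,w=8)
```

```text
[ 1.22677044 -0.25256854  0.63391968]
[-0.1, 0.0, 0.9, 0.0, 0.0, 0.0, 8.0]
```

arm_command:
  plan: [-0.1,0,0.9,0,0,0,8,0,0,0,0,0,0,6,0,0,0,0,0,0,5,0,0,0,0,0,0,4,0,0,0,0,0,0,3.5]
  squeeze: 40

```text
clock: 12.15
position: [0.4736, -0.2372, 0.1525]
eef_rot: [0.65, 0.74, 0.116, -0.13]
wrist_force: [-0.5, -0.2, -0.1]
gripper_width: 0.0532
finger_force: 0.0
```

arm_command:
  plan: [0,0,0,0,0,0,3,0,0,0,0,0,0,2.5,0,0,0,0,0,0,2.5,0,0,0,0,0,0,2.5,0,0,0,0,0,0,2.5]

```text
clock: 12.65
position: [0.4731, -0.237, 0.1523]
eef_rot: [0.65, 0.739, 0.116, -0.131]
wrist_force: [-4.5, -1.1, 3.7]
gripper_width: 0.0314
finger_force: 40.0
```

Run:
```python
from h import *
from cell import robot
s=robot.state();T=tool(s);g=T[:3,3]-T[:3,2]*.002-LOW;print(s["wrist_force"],"s,h,lat",g@AX,g@NN,g@np.cross(AX,NN),"axis in tool",T[:3,:3].T@AX)
pickle.dump(T,open("grasp.pkl","wb"))
T=plan(T[:3,3]+NN*.13,T[:3,:3],start=T,w=2.5)
```

```text
[-4.49269928 -1.14487289  3.70947213] s,h,lat 0.16843035500831177 7.482035301743097e-05 -0.0004946221340143166 axis in tool [ 0.90729577  0.00257535 -0.42048514]
[-1.8, 0.0, -3.9, 0.0, 0.0, 0.0, 2.5, -1.8, 0.0, -4.0, 0.0, 0.0, 0.0, 2.5, -1.9, 0.0, -3.9, 0.0, 0.0, 0.0, 2.5]
```

arm_command:
  plan: [0,0,0,0,0,0,2.5,-0.9,0,-2,0,0,0,2.5,-1.3,0,-3,0,0,0,2.5,-1.8,0,-3.9,0,0,0,2.5,-1.8,0,-3.9,0,0,0,2.5]
  squeeze: 60

```text
clock: 13.15
position: [0.486, -0.3353, 0.2531]
eef_rot: [0.65, 0.74, 0.116, -0.131]
wrist_force: [1.3, -1.0, -4.8]
gripper_width: 0.031
finger_force: 60.0
```

Run:
```python
from h import *
from cell import robot
s=robot.state();T=tool(s);print(s["wrist_force"],s["torque"],s["joint_pos"].round(2),T[:3,3])
p=np.array([.44,-.30,.40])
T=plan(p,pose(A-np.pi/2,np.radians(45)),start=T,w=2.5,om=.11)
print()
T=plan([.43,.05,.40],pose(np.radians(-20),np.radians(65)),start=T,w=2.5,om=.11)
```

```text
[ 1.34210884 -0.96615722 -4.82134235] [-0.32751786 -0.08730191 -0.01788608] [-0.81  0.53  1.48  0.21  1.43 -1.  ] [ 0.48602473 -0.33533068  0.25307339]
[2.2, -1.0, -3.1, 0.0, 0.11, 0.0, 2.5, 2.6, -1.0, -2.8, 0.0, 0.11, 0.0, 2.5, 2.8, -1.1, -2.6, 0.0, 0.11, 0.0, 2.5, 3.1, -1.0, -2.2, 0.0, 0.1, 0.0, 2.5]

[3.1, 0.4, 3.1, -0.05, 0.04, 0.03, 2.5, 3.0, 0.2, 3.2, -0.05, 0.05, 0.04, 2.5, 2.8, -0.1, 3.3, -0.05, 0.04, 0.03, 2.5, 2.7, -0.3, 3.5, -0.05, 0.04, 0.04, 2.5, 2.5, -0.6, 3.5, -0.05, 0.05, 0.03, 2.5]
[2.3, -0.9, 3.7, -0.04, 0.04, 0.04, 2.5, 2.1, -1.1, 3.6, -0.05, 0.04, 0.03, 2.5, 2.0, -1.4, 3.7, -0.05, 0.04, 0.04, 2.5]
```

Run:
```python
from h import *
from cell import robot
T=tool(robot.state())
T=plan([.45,-.29,.42],pose(A-np.pi/2,np.radians(65)),start=T,w=2.5,om=.13)
```

```text
[1.5, -0.4, -2.0, 0.0, 0.11, 0.0, 2.5, 1.7, -0.4, -1.8, 0.0, 0.11, 0.0, 2.5, 1.9, -0.5, -1.6, 0.0, 0.12, 0.0, 2.5, 2.0, -0.4, -1.4, 0.0, 0.11, 0.0, 2.5, 2.3, -0.4, -1.2, 0.0, 0.11, 0.0, 2.5]
[2.3, -0.4, -0.9, 0.0, 0.11, 0.0, 2.5, 2.4, -0.5, -0.6, 0.0, 0.11, 0.0, 2.5]
```

arm_command:
  plan: [1.5,-0.4,-2.0,0,0.11,0,2.5,1.7,-0.4,-1.8,0,0.11,0,2.5,1.9,-0.5,-1.6,0,0.12,0,2.5,2.0,-0.4,-1.4,0,0.11,0,2.5,2.3,-0.4,-1.2,0,0.11,0,2.5]

```text
clock: 13.65
position: [0.4603, -0.3023, 0.3725]
eef_rot: [0.592, 0.674, 0.292, -0.331]
wrist_force: [0.2, -0.3, -5.3]
gripper_width: 0.031
finger_force: 60.0
```

arm_command:
  plan: [2.3,-0.4,-0.9,0,0.11,0,2.5,2.4,-0.5,-0.6,0,0.11,0,2.5,0,0,0,0,0,0,2.5,0,0,0,0,0,0,2.5]

```text
clock: 14.05
position: [0.4499, -0.2893, 0.4182]
eef_rot: [0.558, 0.635, 0.354, -0.401]
wrist_force: [-0.3, 0.4, -4.3]
gripper_width: 0.0314
finger_force: 60.0
```

Run:
```python
from h import *
from cell import robot
s=robot.state();T=tool(s);print(s["joint_pos"].round(2),T.round(3),s["wrist_force"])
T=plan([.42,.03,.42],pose(np.radians(-30),np.radians(65)),w=2.5,om=.11)
print();T=plan([.44,.30,.40],pose(np.radians(-57),np.radians(65)),start=T,w=2.5,om=.11)
```

```text
[-0.92  0.58  1.29  0.62  2.24 -0.91] [[-0.056  0.992 -0.114  0.45 ]
 [ 0.425  0.127  0.896 -0.289]
 [ 0.903  0.001 -0.429  0.418]
 [ 0.     0.     0.     1.   ]] [-0.31109557  0.43994406 -4.33993939]
[1.7, 0.1, 3.6, -0.07, 0.0, 0.03, 2.5, 1.8, -0.1, 3.6, -0.08, 0.0, 0.04, 2.5, 1.7, -0.6, 3.6, -0.07, 0.0, 0.03, 2.5, 1.7, -0.8, 3.5, -0.07, 0.0, 0.04, 2.5, 1.7, -1.1, 3.5, -0.08, 0.0, 0.03, 2.5]
[1.6, -1.5, 3.4, -0.07, 0.0, 0.04, 2.5, 1.5, -1.7, 3.2, -0.07, 0.0, 0.03, 2.5, 1.6, -2.1, 3.1, -0.08, 0.0, 0.04, 2.5]

[1.2, -1.7, 3.3, -0.06, 0.0, 0.03, 2.5, 1.2, -1.9, 3.1, -0.06, 0.0, 0.03, 2.5, 1.1, -2.1, 3.1, -0.06, 0.0, 0.03, 2.5, 1.0, -2.4, 2.9, -0.06, 0.0, 0.02, 2.5, 1.0, -2.5, 2.7, -0.06, 0.0, 0.03, 2.5]
[0.9, -2.7, 2.6, -0.06, 0.0, 0.03, 2.5, 0.9, -2.9, 2.5, -0.06, 0.0, 0.03, 2.5]
```

arm_command:
  plan: [1.7,0.1,3.6,-0.07,0,0.03,2.5,1.8,-0.1,3.6,-0.08,0,0.04,2.5,1.7,-0.6,3.6,-0.07,0,0.03,2.5,1.7,-0.8,3.5,-0.07,0,0.04,2.5,1.7,-1.1,3.5,-0.08,0,0.03,2.5]

```text
clock: 14.55
position: [0.4308, -0.088, 0.4205]
eef_rot: [0.675, 0.509, 0.429, -0.319]
wrist_force: [0.1, 1.2, -3.9]
gripper_width: 0.0314
finger_force: 60.0
```

arm_command:
  plan: [1.6,-1.5,3.4,-0.07,0,0.04,2.5,1.5,-1.7,3.2,-0.07,0,0.03,2.5,1.6,-2.1,3.1,-0.08,0,0.04,2.5,0,0,0,0,0,0,2.5]

```text
clock: 14.95
position: [0.4162, 0.0347, 0.4223]
eef_rot: [0.732, 0.422, 0.463, -0.267]
wrist_force: [0.6, -0.1, -5.2]
gripper_width: 0.0309
finger_force: 60.0
```

Run:
```python
from h import *
from cell import robot
s=robot.state();print(s["joint_pos"].round(2))
T=plan([.44,.30,.40],pose(np.radians(-57),np.radians(65)),w=2.5,om=.11)
```

```text
[-0.69  0.02  2.11  1.11  1.48 -0.57]
[1.4, -1.9, 3.8, -0.07, 0.0, 0.03, 2.5, 1.3, -2.1, 3.7, -0.07, 0.0, 0.04, 2.5, 1.2, -2.5, 3.4, -0.07, 0.0, 0.03, 2.5, 1.2, -2.8, 3.4, -0.07, 0.0, 0.03, 2.5, 1.1, -3.0, 3.1, -0.07, 0.0, 0.04, 2.5]
[0.9, -3.2, 2.9, -0.08, 0.01, 0.03, 2.5]
```

arm_command:
  plan: [1.4,-1.9,3.8,-0.07,0,0.03,2.5,1.3,-2.1,3.7,-0.07,0,0.04,2.5,1.2,-2.5,3.4,-0.07,0,0.03,2.5,1.2,-2.8,3.4,-0.07,0,0.03,2.5,1.1,-3.0,3.1,-0.07,0,0.04,2.5]

```text
clock: 15.45
position: [0.4387, 0.2241, 0.4086]
eef_rot: [0.79, 0.293, 0.505, -0.185]
wrist_force: [2.5, 0.9, -4.6]
gripper_width: 0.0312
finger_force: 60.0
```

arm_command:
  plan: [0.9,-3.2,2.9,-0.08,0.01,0.03,2.5,0,0,0,0,0,0,2.5,0,0,0,0,0,0,2.5]

```text
clock: 15.75
position: [0.4434, 0.2514, 0.4096]
eef_rot: [0.791, 0.275, 0.519, -0.173]
wrist_force: [-0.1, -0.6, -3.4]
gripper_width: 0.0313
finger_force: 60.0
```

Run:
```python
from h import *
from cell import robot
s=robot.state();T=tool(s);print(s["joint_pos"].round(2),T[:3,3])
a=np.array([.9073,.0026,-.4205]); print("axis world if no slip",T[:3,:3]@a)
H=np.array([.540,.409]);Rt=pose(np.radians(-57),np.radians(65))
# goal: grasp point above holder with tip at z .14
ax=Rt@a;print(ax)
T=plan(np.r_[H,.14]+ax*.1684+Rt[:,2]*.002,Rt,w=2.5)
```

```text
[ 0.16 -0.07  2.25  1.87  0.47 -0.56] [0.44337425 0.25135894 0.40955806]
axis world if no slip [-0.02272648 -0.00549049  0.9997368 ]
[ 3.37781630e-03 -9.06565005e-04  1.00000403e+00]
[-0.4, -1.3, 4.0, -0.01, 0.0, 0.01, 2.5, -0.5, -1.4, 4.0, -0.02, -0.01, 0.01, 2.5, -0.4, -1.4, 4.0, -0.01, 0.0, 0.01, 2.5, -0.5, -1.5, 4.0, -0.02, -0.01, 0.01, 2.5, -0.4, -1.5, 3.9, -0.01, 0.0, 0.01, 2.5]
```

Run:
```python
from h import *
from cell import robot
s=robot.state();T=tool(s);y=T[:3,1];z=T[:3,2];print("theta",np.degrees(np.arctan2(y[1],y[0])),"tilt",np.degrees(np.arccos(-z[2])))
a=np.array([.9073,.0026,-.4205]);Rt=pose(np.radians(-50),np.radians(65));ax=Rt@a
p=np.r_[.540,.409,.16]+ax*.1684+Rt[:,2]*.002;print(p)
plan(p,Rt,w=2.5,v=2.2,om=.03)
```

```text
theta -52.152110303765085 tilt 66.35721123771874
[0.54197173 0.41008292 0.32755544]
[0.0, -0.7, 1.9, 0.0, 0.0, 0.0, 2.5, -0.1, -0.6, 2.0, 0.01, 0.0, 0.0, 2.5, 0.0, -0.7, 1.9, 0.0, -0.01, 0.0, 2.5, 0.0, -0.6, 1.9, 0.01, 0.0, 0.0, 2.5, -0.1, -0.6, 2.0, 0.0, 0.0, 0.0, 2.5]
[0.0, -0.6, 1.9, 0.0, 0.0, 0.0, 2.5, 0.0, -0.7, 2.0, 0.01, -0.01, 0.0, 2.5, 0.0, -0.6, 1.9, 0.0, 0.0, 0.0, 2.5, 0.0, -0.6, 2.0, 0.01, 0.0, 0.0, 2.5, 0.0, -0.5, 1.9, 0.0, 0.0, 0.0, 2.5]
```

arm_command:
  plan: [0,-0.7,1.9,0,0,0,2.5,-0.1,-0.6,2.0,0.01,0,0,2.5,0,-0.7,1.9,0,-0.01,0,2.5,0,-0.6,1.9,0.01,0,0,2.5,-0.1,-0.6,2.0,0,0,0,2.5]

```text
clock: 16.25
position: [0.4958, 0.3279, 0.3687]
eef_rot: [0.792, 0.278, 0.514, -0.178]
wrist_force: [0.1, 0.5, -4.4]
gripper_width: 0.0308
finger_force: 60.0
```

arm_command:
  plan: [0,-0.6,1.9,0,0,0,2.5,0,-0.7,2.0,0.01,-0.01,0,2.5,0,-0.6,1.9,0,0,0,2.5,0,-0.6,2.0,0.01,0,0,2.5,0,-0.5,1.9,0,0,0,2.5]

```text
clock: 16.75
position: [0.5458, 0.4067, 0.3283]
eef_rot: [0.793, 0.284, 0.507, -0.184]
wrist_force: [0.5, -1.2, -4.2]
gripper_width: 0.031
finger_force: 60.0
```

arm_command:
  plan: [0,0,0,0,0,0,2.5,0,0,0,0,0,0,2.5,0,0,0,0,0,0,2.5]

```text
clock: 17.05
position: [0.5442, 0.4069, 0.3292]
eef_rot: [0.793, 0.284, 0.507, -0.185]
wrist_force: [0.2, 0.1, -4.4]
gripper_width: 0.0309
finger_force: 60.0
```

```bash
cat > look.py <<'E'
# measure held bushing numerically: copper stud & porcelain in scene/top images near the predicted axis
from h import *
from cell import robot,viewer
s=robot.state();T=tool(s);y=T[:3,1];z=T[:3,2]
print("theta",np.degrees(np.arctan2(y[1],y[0])),"tilt",np.degrees(np.arccos(-z[2])),s["joint_pos"].round(2),T[:3,3],s["wrist_force"])
a=np.array([.9073,.0026,-.4205]);ax=T[:3,:3]@a;G=T[:3,3]-z*.002;tip=G-ax*.1684
print("pred axis",ax.round(4),"tip",tip.round(4))
for n in("scene","top"):
    S=viewer.snapshot(n);K,E=S["camera_matrix"],S["extrinsics"];f=S["frame"].astype(int);pickle.dump(S,open(f"l_{n}.pkl","wb"))
    # across-axis profile: at each station find centre of the stud/porcelain band
    for st in(.005,.015,.025,.035,.045,.06,.08,.10,.12):
        P=proj(K,E,[tip+ax*st,tip+ax*(st+.001)]);d=P[1]-P[0]
        if np.linalg.norm(d)<1e-6: continue
        nrm=np.array([-d[1],d[0]])/np.linalg.norm(d)
        t=np.arange(-9,9.1,1);pp=P[0]+t[:,None]*nrm
        prof=np.stack([cv2.remap(f[:,:,c].astype(np.float32),pp[:,:1].astype(np.float32),pp[:,1:].astype(np.float32),1).ravel() for c in range(3)],1)
        print(n,st,P[0].round(1),nrm.round(2),"R-B",(prof[:,0]-prof[:,2]).astype(int).tolist(),"G",prof[:,1].astype(int).tolist())
E
python3 look.py
```

```text
theta -50.393020360817005 tilt 65.3174670088706 [ 0.47  0.31  2.04  2.58  0.39 -1.13] [0.54421569 0.40688635 0.32919248] [ 0.24518028  0.07649776 -4.39915908]
pred axis [ 0.0028 -0.0084  1.    ] tip [0.5423 0.4071 0.1616]
scene 0.005 [410.7 123.6] [0.98 0.22] R-B [91, 89, 89, 91, 83, 65, 58, 56, 53, 64, 86, 94, 91, 89, 90, 92, 93, 92, 92] G [155, 154, 153, 157, 133, 78, 52, 52, 50, 82, 140, 161, 155, 153, 156, 160, 166, 171, 172]
scene 0.015 [411.3 120.9] [0.98 0.22] R-B [91, 90, 90, 91, 89, 74, 57, 56, 53, 61, 87, 96, 96, 93, 91, 89, 89, 92, 93] G [156, 157, 156, 154, 130, 84, 54, 52, 48, 65, 127, 165, 168, 163, 157, 153, 154, 160, 167]
scene 0.025 [411.9 118.1] [0.98 0.22] R-B [90, 89, 92, 92, 82, 58, 54, 56, 55, 52, 80, 94, 94, 94, 94, 93, 91, 90, 89] G [155, 157, 157, 158, 126, 63, 51, 55, 54, 50, 110, 158, 166, 169, 168, 164, 157, 152, 154]
scene 0.035 [412.5 115.3] [0.98 0.22] R-B [86, 89, 90, 92, 87, 68, 57, 56, 54, 54, 69, 87, 92, 92, 93, 93, 93, 93, 92] G [144, 150, 155, 157, 133, 82, 54, 52, 48, 53, 94, 144, 161, 162, 164, 167, 170, 167, 160]
scene 0.045 [413.1 112.5] [0.98
[... 2077 characters left out ...]
5, 27, 12, -2, -2, 2, 15] G [105, 107, 98, 85, 68, 50, 33, 22, 23, 25, 25, 34, 49, 60, 64, 68, 74, 83, 101]
top 0.08 [126.3 171.7] [ 0.38 -0.92] R-B [50, 23, 0, -2, -4, -3, -2, -5, -5, -8, -12, -13, -1, 18, 46, 51, 48, 56, 62] G [116, 63, 30, 24, 30, 33, 35, 37, 43, 42, 41, 43, 45, 57, 73, 81, 102, 134, 156]
top 0.1 [122.4 170.1] [ 0.38 -0.92] R-B [-1, -5, -5, -3, -6, -6, -2, -5, -6, -8, -9, -7, -7, -10, -8, 2, 30, 53, 62] G [78, 70, 56, 45, 39, 41, 44, 40, 37, 39, 37, 40, 39, 35, 34, 44, 79, 128, 158]
top 0.12 [118.3 168.4] [ 0.38 -0.92] R-B [53, 34, 13, 4, 4, 0, -1, -1, -2, 0, -2, -3, 0, -1, -3, 2, 1, 22, 48] G [150, 145, 133, 113, 87, 68, 62, 61, 66, 60, 41, 15, 14, 15, 13, 8, 15, 44, 97]
```

Run:
```python
from h import *
S=pickle.load(open("s0.pkl","rb"))["scene"];K,E=S["camera_matrix"],S["extrinsics"]
g=lambda x,y:(335+(x-450+.5)/3.889-.5,125+(y+.5)/3.889-.5)
q=np.array([onz(K,E,g(*p),.1) for p in[(709,15),(793,62),(745,98),(660,50)]]);print(q.round(4),q.mean(0),onz(K,E,g(728,57),.1))
print([np.linalg.norm(q[i]-q[i-1]).round(4) for i in range(4)])
# refine: subpixel plate segmentation: bright gray mask in scene/top
for n in("scene","top"):
    S=pickle.load(open("s0.pkl","rb"))[n];K,E=S["camera_matrix"],S["extrinsics"];f=S["frame"].astype(int)
    m=((abs(f[:,:,0]-f[:,:,2])<30)&(f[:,:,1]>135)).astype(np.uint8)
    c=proj(K,E,[[.54,.408,.1]])[0].astype(int);sub=np.zeros_like(m);sub[c[1]-25:c[1]+26,c[0]-25:c[0]+26]=m[c[1]-25:c[1]+26,c[0]-25:c[0]+26]
    nl,lab,st,_=cv2.connectedComponentsWithStats(sub);i=1+st[1:,4].argmax();pts=np.argwhere(lab==i)[:,::-1].astype(np.float32)
    w=np.array([onz(K,E,p,.1)[:2] for p in pts]);r=cv2.minAreaRect((w*1000).astype(np.float32));print(n,len(pts),r)
```

```text
[[0.4965 0.4442 0.1   ]
 [0.577  0.4416 0.1   ]
 [0.5725 0.3818 0.1   ]
 [0.4924 0.3832 0.1   ]] [0.53460778 0.41270353 0.1       ] [0.53635167 0.41229094 0.1       ]
[np.float64(0.0611), np.float64(0.0805), np.float64(0.0599), np.float64(0.0802)]
scene 250 ((535.6729125976562, 412.62774658203125), (83.8021011352539, 59.9511833190918), 0.8490312099456787)
top 787 ((539.8351440429688, 404.69793701171875), (84.06116485595703, 67.32010650634766), 1.0537227392196655)
```

Run:
```python
from h import *
from cell import robot,viewer
s=robot.state();T=tool(s);w=viewer.snapshot("wrist");E=T@w["mount"];K=w["camera_matrix"];pickle.dump((T,w),open("w5.pkl","wb"))
xs=np.arange(.600,.476,-.003);ys=np.arange(.460,.352,-.003)
g=np.array([[x,y,.1] for x in xs for y in ys]);p=proj(K,E,g).astype(np.float32)
print(p.min(0),p.max(0))
f=cv2.remap(w["frame"],p[:,0].reshape(len(xs),-1),p[:,1].reshape(len(xs),-1),1).astype(int)
for i,x in enumerate(xs):
    print(f"{x:.3f}","".join("~" if r-b>45 else " .:-=+*#%@"[min(9,gg*10//230)] for r,gg,b in f[i]))
```

```text
[244.80078 321.14044] [395.5505 503.9599]
0.600 %%%%%%%@%#%##~~~~~~~:::::::::::::::::
0.597 %%%%%%@@%%%###~~~~~::::::::::::::::::
0.594 %%%%%@@@%%%#%~~~~-:::::::::::::::::::
0.591 @%@@@@@%%@%#~~~~-:::::::::::::::::::.
0.588 @@@@@@%%@@%~~~~::::::::::::::::::::..
0.585 @@@@@@%@@~~~~~:::::::::::::::::::....
0.582 @@@@@@@@~~~~=:::::::::::::::::::.....
0.579 @@@@@@@~~~~-:::::::::::::::::::......
0.576 @@@@@@~~~~-:::::::::::::::::::...... 
0.573 @@@@@~~~~::::::::::::::::::::......  
0.570 @@@@~~~~:::::::::::::::::::......    
0.567 ~@~~~~-:::::::::::::::::::......     
0.564 ~~~~~-::::::::::::::::::.......      
0.561 ~~~~-::::::::::::::::::.......       
0.558 ~~~:::::::::::::::::::.......        
0.555 ~~:::::::::::::::::::......          
0.552 -:::::::::::::::::::......           
0.549 ::::::::::::::::::.......            
0.546 :::::::::::::::::.......             
0.543 ::::::::::::::::......               
0.540 :::::::::::::::......                
0.537 ::::::::::::::......                 
0.534 ::::::::::::.......                  
0.531 :::::::::::.......                   
0.528 ::::::::::......                     
0.525 :::::::::......                      
0.522 ::::::::......                       
0.519 ::::::.......                        
0.516 :::::.......                         
0.513 ::::......                           
0.510 ::.......                            
0.507 :.......                             
0.504 .......                              
0.501 .....                                
0.498 ....                                 
0.495 ...                                  
0.492 ..                                   
0.489 .                                    
0.486                                      
0.483                                      
0.480                                      
0.477
```

Run:
```python
from h import *
from cell import robot
T=tool(robot.state());print((T[:3,:3].T@np.array([-.0014,.0033,0])*100).round(2),(T[:3,:3].T@[0,0,-1]).round(3))
```

```text
[ 0.04 -0.34  0.09] [-0.909  0.006  0.417]
```

arm_command:
  plan: [0,-0.3,0.1,0,0.02,-0.01,2.5,0,0,0,0,0,0,2.5,0,0,0,0,0,0,2.5]

```text
clock: 17.5
position: [0.5424, 0.4111, 0.3289]
eef_rot: [0.786, 0.286, 0.515, -0.186]
wrist_force: [0.4, -0.9, -4.0]
gripper_width: 0.0317
finger_force: 60.0
```

```bash
cat > look2.py <<'E'
from h import *
from cell import robot,viewer
s=robot.state();T=tool(s);z=T[:3,2];a=np.array([.9073,.0026,-.4205]);ax=T[:3,:3]@a;tip=T[:3,3]-z*.002-ax*.1684
print("ax",ax.round(4),"tip",tip.round(4),"F",s["wrist_force"].round(1),"perp",tip[:2]@[-.666,.746])
print("down in tool",(T[:3,:3].T@[0,0,-1]).round(3),"fwd",(T[:3,:3].T@[.746,.666,0]).round(2),"p",(T[:3,:3].T@[-.666,.746,0]).round(2))
S=viewer.snapshot("scene");K,E=S["camera_matrix"],S["extrinsics"];f=S["frame"].astype(np.float32)
B=pickle.load(open("s0.pkl","rb"))["scene"]["frame"].astype(np.float32)
t=np.arange(-10,10.01,.1);o=[]
D=np.abs(f-B).sum(2)
for st in np.arange(.005,.13,.01):
    P=proj(K,E,[tip+ax*st,tip+ax*(st+.001)]);d=P[1]-P[0];n=np.array([-d[1],d[0]])/np.linalg.norm(d);pp=(P[0]+t[:,None]*n).astype(np.float32)
    v=cv2.remap(D,pp[:,:1],pp[:,1:],1).ravel();on=t[v>v.max()/2]
    # contiguous run around the max
    o.append((round(float(st),3),round(float((on.min()+on.max())/2),2),round(float(on.max()-on.min()),1)))
print("centre offset px by station",o)
for k in(0,.03):
    P=proj(K,E,[tip+ax*k])[0]
E
python3 look2.py
```

```text
ax [-0.0177 -0.015   0.9997] tip [0.544  0.4125 0.1613] F [ 0.4 -0.9 -4. ] perp -0.05459901999126244
down in tool [-0.917 -0.002  0.399] fwd [ 0.4  -0.03  0.92] p [-0.01 -1.   -0.03]
centre offset px by station [(0.005, -1.9, 5.2), (0.015, -1.8, 5.2), (0.025, -1.75, 5.3), (0.035, -1.75, 5.5), (0.045, -1.9, 7.4), (0.055, -1.4, 10.8), (0.065, -1.25, 10.5), (0.075, -1.25, 10.7), (0.085, -1.15, 10.9), (0.095, -1.25, 11.5), (0.105, -1.15, 10.9), (0.115, -1.0, 10.6), (0.125, -1.0, 11.4)]
```

arm_command:
  plan: [-1.8,0,0.8,0,0,0,2.5,-1.9,0,0.8,0,0,0,2.5,-1.8,0,0.8,0,0,0,2.5,-1.8,0,0.8,0,0,0,2.5,0,0,0,0,0,0,2.5]

```text
clock: 18.05
position: [0.5425, 0.4109, 0.2465]
eef_rot: [0.787, 0.286, 0.514, -0.186]
wrist_force: [-0.2, 0.2, -4.3]
gripper_width: 0.0313
finger_force: 60.0
```

```bash
python3 look2.py; python3 -c "
from cell import robot;print(robot.state()['joint_pos'].round(2))"
```

```text
ax [-0.0141 -0.0131  0.9998] tip [0.5435 0.412  0.0789] F [-0.2  0.2 -4.3] perp -0.05463505683400706
down in tool [-0.915 -0.002  0.403] fwd [ 0.4  -0.03  0.91] p [-0.01 -1.   -0.03]
centre offset px by station [(0.005, -0.95, 6.1), (0.015, -1.85, 4.9), (0.025, -1.75, 4.7), (0.035, -1.7, 5.0), (0.045, -1.55, 7.7), (0.055, -1.55, 10.1), (0.065, -1.35, 9.9), (0.075, -1.45, 9.7), (0.085, -1.2, 9.4), (0.095, -1.15, 10.3), (0.105, -0.8, 10.2), (0.115, -0.9, 9.8), (0.125, -0.95, 10.5)]
[ 0.48  0.46  2.12  2.79  0.62 -1.37]
```

arm_command:
  plan: [-0.9,0,0.4,0,0,0,2.5,-0.9,0,0.4,0,0,0,2.5,-0.5,0,0.2,0,0,0,2.5,0,0,0,0,0,0,2.5]

```text
clock: 18.5
position: [0.5428, 0.4111, 0.223]
eef_rot: [0.786, 0.286, 0.515, -0.186]
wrist_force: [0.1, 0.7, -4.2]
gripper_width: 0.0309
finger_force: 60.0
```

arm_command:
  plan: [-0.5,0,0.2,0,0,0,2.5,-0.5,0,0.2,0,0,0,2.5,0,0,0,0,0,0,2.5]

```text
clock: 18.8
position: [0.5424, 0.4109, 0.2123]
eef_rot: [0.786, 0.286, 0.515, -0.186]
wrist_force: [-0.1, 0.6, -4.1]
gripper_width: 0.0308
finger_force: 59.9
```

arm_command:
  plan: [-0.6,0,0.3,0,0,0,2.5,-0.7,0,0.3,0,0,0,2.5,-0.6,0,0.2,0,0,0,2.5,0,0,0,0,0,0,2.5]

```text
clock: 19.2
position: [0.5423, 0.4105, 0.1911]
eef_rot: [0.786, 0.286, 0.515, -0.186]
wrist_force: [-0.7, 1.1, -4.7]
gripper_width: 0.0312
finger_force: 59.9
```

arm_command:
  plan: [-0.5,0,0.2,0,0,0,2.5,-0.4,0,0.2,0,0,0,2.5,0,0,0,0,0,0,2.5]

```text
clock: 19.5
position: [0.5425, 0.4107, 0.1819]
eef_rot: [0.786, 0.286, 0.515, -0.186]
wrist_force: [-0.9, 1.7, -5.1]
gripper_width: 0.0309
finger_force: 59.9
```

```bash
python3 look2.py|head -2
```

```text
ax [-0.0172 -0.0145  0.9998] tip [0.544  0.412  0.0144] F [-0.9  1.7 -5.1] perp -0.05495735237687927
down in tool [-0.917 -0.002  0.4  ] fwd [ 0.4  -0.03  0.92] p [-0.01 -1.   -0.03]
```

8 mm remain, so I'm going in small steps until the rim takes the load.

arm_command:
  plan: [-0.3,0,0.1,0,0,0,2.5,-0.2,0,0.1,0,0,0,2.5,0,0,0,0,0,0,2.5]

```text
clock: 19.85
position: [0.5424, 0.4106, 0.177]
eef_rot: [0.786, 0.286, 0.515, -0.186]
wrist_force: [-1.7, 1.1, -4.3]
gripper_width: 0.0311
finger_force: 59.9
```

arm_command:
  plan: [-0.2,0,0.1,0,0,0,2.5,0,0,0,0,0,0,2.5]

```text
clock: 20.05
position: [0.5425, 0.4108, 0.175]
eef_rot: [0.786, 0.286, 0.516, -0.186]
wrist_force: [-1.8, 0.6, -5.2]
gripper_width: 0.0309
finger_force: 59.9
```

arm_command:
  plan: [-0.1,0,0,0,0,0,2.5,-0.1,0,0.1,0,0,0,2.5,0,0,0,0,0,0,2.5]

```text
clock: 20.35
position: [0.5433, 0.4113, 0.1749]
eef_rot: [0.784, 0.286, 0.518, -0.187]
wrist_force: [-3.9, -0.9, 8.4]
gripper_width: 0.0309
finger_force: 60.0
```

arm_command:
  plan: [-0.1,0,0,0,0,0,2.5,0,0,0,0,0,0,2.5]

```text
clock: 20.55
position: [0.5432, 0.4112, 0.1748]
eef_rot: [0.784, 0.286, 0.519, -0.187]
wrist_force: [-4.3, -0.4, 11.4]
gripper_width: 0.031
finger_force: 60.0
```

The rim took the load at TCP z = 0.175, against 0.1735 expected. Now I'm releasing and withdrawing.

arm_command:
  plan: [0,0,0,0,0,0,3.3,0,0,0,0,0,0,3.8,0,0,0,0,0,0,4.5,0,0,0,0,0,0,6,0,0,0,0,0,0,7]

```text
clock: 21.05
position: [0.5424, 0.4105, 0.1718]
eef_rot: [0.786, 0.286, 0.516, -0.186]
wrist_force: [-0.3, -0.3, 0.3]
gripper_width: 0.0557
finger_force: 0.0
```

arm_command:
  plan: [0,0,0,0,0,0,7,0,0,0,0,0,0,7]

```text
clock: 21.25
position: [0.5423, 0.4105, 0.1719]
eef_rot: [0.786, 0.286, 0.516, -0.186]
wrist_force: [0.7, 0.1, -0.4]
gripper_width: 0.0685
finger_force: 0.0
```

arm_command:
  plan: [0,0,-1.5,0,0,0,7,0,0,-2,0,0,0,7,0,0,-2,0,0,0,7,0,0,-2,0,0,0,7,0,0,-2,0,0,0,7]

```text
clock: 21.75
position: [0.4749, 0.3543, 0.2101]
eef_rot: [0.786, 0.286, 0.516, -0.186]
wrist_force: [-0.0, -0.1, 0.9]
gripper_width: 0.07
finger_force: 0.0
```

arm_command:
  plan: [1.5,0,-2,0,0,0,7,2,0,-2,0,0,0,7,2,0,-2,0,0,0,7,0,0,0,0,0,0,7,0,0,0,0,0,0,7]

```text
clock: 22.25
position: [0.45, 0.3336, 0.2849]
eef_rot: [0.785, 0.286, 0.516, -0.186]
wrist_force: [0.5, -0.4, -0.3]
gripper_width: 0.0695
finger_force: 0.0
```

Run:
```python
from h import *
from cell import robot,viewer
print(robot.state()["wrist_force"],robot.state()["position"])
S=viewer.snapshot("scene");K,E=S["camera_matrix"],S["extrinsics"];f=S["frame"].astype(np.float32);B=pickle.load(open("s0.pkl","rb"))["scene"]["frame"].astype(np.float32)
cv2.imwrite("pics/end.png",S["frame"][:,:,::-1])
D=np.abs(f-B).sum(2);b=np.array([.5355,.4126,0]);t=np.arange(-9,9.01,.1)
for z in(.11,.13,.15,.17,.19,.2):
    P=proj(K,E,[b+[0,0,z],b+[0,0,z+.001]]);d=P[1]-P[0];n=np.array([-d[1],d[0]])/np.linalg.norm(d);pp=(P[0]+t[:,None]*n).astype(np.float32)
    v=cv2.remap(D,pp[:,:1],pp[:,1:],1).ravel();on=t[v>v.max()/2];print(z,round((on.min()+on.max())/2,2),round(on.max()-on.min(),1),int(v.max()))
zz=np.arange(.17,.25,.003);P=proj(K,E,b+np.outer(zz,[0,0,1])).astype(np.float32)
print([(round(a,3),int(c)) for a,c in zip(zz,cv2.remap(D,P[:,:1],P[:,1:],1).ravel())])
# mate for comparison of the top edge
m=np.abs(f-B).sum(2);c=proj(K,E,[[.5204,.2099,.15]])[0].astype(int);print("mate diff",m[c[1]-20:c[1]+20,c[0]-8:c[0]+8].mean())
```

```text
[ 0.46158591 -0.43531511 -0.27704706] [0.44995653 0.33360977 0.28491415]
0.11 0.8 7.2 142
0.13 0.2 10.2 272
0.15 0.55 10.5 186
0.17 0.55 10.5 205
0.19 0.5 10.6 213
0.2 0.25 9.5 182
[(np.float64(0.17), 153), (np.float64(0.173), 155), (np.float64(0.176), 151), (np.float64(0.179), 146), (np.float64(0.182), 141), (np.float64(0.185), 141), (np.float64(0.188), 135), (np.float64(0.191), 94), (np.float64(0.194), 88), (np.float64(0.197), 139), (np.float64(0.2), 176), (np.float64(0.203), 186), (np.float64(0.206), 183), (np.float64(0.209), 185), (np.float64(0.212), 185), (np.float64(0.215), 95), (np.float64(0.218), 25), (np.float64(0.221), 10), (np.float64(0.224), 13), (np.float64(0.227), 15), (np.float64(0.23), 13), (np.float64(0.233), 16), (np.float64(0.236), 10), (np.float64(0.239), 14), (np.float64(0.242), 16), (np.float64(0.245), 14), (np.float64(0.248), 13)]
mate diff 48.435936
```

```bash
python3 -c "
from cell import robot
print(robot.finish_job())"
```

```text
the job is handed in; nothing more can be done
None
```

I laid the bushing in the sloping rest, regripped it by its plain end and lowered it stud first into the empty holder. After release it measured upright and on the rim in the scene camera, with the gripper clear, and I handed the job in; no verdict was returned.

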